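Lock a motorcycle sprocket on its hub with a snap ring

ROBOT

A 6-joint arm with a two-finger parallel gripper is mounted at the origin on the work surface. World frame = base frame: x ahead of the robot, y to its left, z up, the work surface at z = 0. Lengths are in m, angles in rad, forces in N, time in s.
With the tool pointing down it reaches from about 0.375 to 0.9 m from the base axis. Payload 3.1 kg.
Tool frame: the origin (TCP) lies at the very end of the fingers, on their centre line; the grasp point (between the pads) lies 19 mm behind it; x points along the fingers, y is the direction in which the jaws open and shut, and the axes are right-handed (so a half turn about x gives the same grasp; the last joint's range is limited). The gripper opens to 85 mm and grips with 20 to 120 N. Pads are 22 mm wide; open, the fingers measure 114 mm over their backs; the gripper's body (76 mm by 85 mm) begins 54 mm behind the grasp point. The pads swing forward as they close: fully open they stand 13 mm farther back than shut.
Start: joints at [1.093, 0.527, 1.433, -0, 1.181, -0.178], TCP at [0.185, 0.597, 0.231] pointing down, gripper open.
Joint ranges: [-3.08, 3.08], [-0.75, 2.2], [0.22, 2.44], [-1.43, 4.57], [0, 2.65], [-2.85, 2.85]. Speed limits (rad/s): [2.79, 2.79, 3.14, 3.14, 3.14, 3.14].

INTERFACE

Orientations are given as a unit quaternion [x, y, z, w].
In Python, from station import manip gives the robot as it stands.
- The arm moves only by the shell command python3 -m jog 'ROWS' [FORCE]. ROWS is a JSON object of lists of equal length, an entry for each row: "linear": the shift along the tool's x, y, z in cm, a list of three; "twist": the turn about the tool's x in rad; "claw": the opening, from -1 (shut) to 1 (fully open). A call has 1 to 20 rows; each row is the pose to reach, as a shift and turn from the pose commanded when the call began, along the tool's axes at that moment; what a row does not reach only later rows make up. A row lasts 1/12 s, in which the tool goes at most 41.7 mm and 7.16 degrees, less where a joint would pass 70% of its speed; a pose out of reach is approached as far as the arm can. A call with a gripper value outside its range is refused whole. The fingers move at their own pace and stop on an object; FORCE is the grip in N (left out, the last holds). Time passes only in rows, so rows that repeat a pose let the fingers close. It gives the time, the measured TCP pose, the force and the opening at its end, in the units of the state.
- manip.sense(): the state, without advancing time (a new reading comes with each control period).
- manip.snapshot(name): name is "side" or "top"; returns a dict with "pixels" (384x512x3 uint8, red, green, blue), "camera_matrix" (3x3 intrinsics, pixels), "k1" (the pictures are not rectified: a ray, as slopes to the right and down, at radius r is drawn at 1 + k1 r^2 times it, then the intrinsics apply), "R" (3x3) and "t" (3): a world point X has camera coordinates R X + t. Camera axes: x right, y down, z forward; pixel columns grow to the right and rows downward; lengths in m; the calibration is good to about 2 mm. A picture is of the moment at which its call begins. There is no depth.
- manip.sign_off(): hands the job in, once; it reports no verdict.
The state is a dict: "t": time; "q": joint angles; "qd": joint speeds; "tau": joint torques, N m; "tcp_pos": TCP position; "tool_rot": TCP orientation; "force": force on the tool from outside, world axes, zero at the start; "ft_torque": the same for the moment, N m; "finger_gap": opening from 0.0 (shut) to 1.0 (fully open).
Only numpy, scipy, OpenCV 4.12 (cv2) and the standard library are available. Lean on these libraries where they do the work, as an engineer would, in place of code of your own. Each camera call takes 0.05 s, during which the arm holds its last target.

TASK

Use the red-handled spreading pliers to lock the sprocket on its hub: spread the dark snap ring by its two eyes, carry it over the hub's head and let it contract into the groove, lying flat on the collar. Handle the ring only with the pliers, never with the fingers, then put the pliers back upright in their blue stand. Leave everything else on the desk where it is.

Things in the scene. Friction and masses are not known exactly. Their poses are not given: they have to be found in the camera images.
- pliers: Red-handled spreading pliers standing upright, tips down, in the blue stand; 0.19 kg, 125 mm tall, symmetric. Origin: middle of the steel cross plate (24 x 94 x 12 mm in x, y, z); z up. Two levers hinge on the plate 19.5 mm either side along y: squeezing the handles together drives the tips apart; a spring returns them.
- pliers_grip (a point): Midway between the two red rollers that end the handles, 50 mm above the pliers' origin. Rollers 12 mm thick, 26 mm long along x; pinch them from above along the pliers' y. Free width over them 66 mm. At 62 mm (about 6 N) the tips suit the eyes of the relaxed ring; at the stop, about 36 mm (about 16 N with the ring), the ring is fully spread.
- pliers_tips (a point): Midway between the tips, level with the undersides of their two feet (16 x 6 mm), which rest on the ring's top; 62 mm below the pliers' origin. Below each foot a round-ended pin, 4.5 mm thick, 6.5 mm long, at the pliers' x = 0: 14 mm either side along y and upright with the handles at 62 mm, about 31 mm either side at the stop.
- ring: Dark spring-steel snap ring, 56 g, 5 mm thick, 67 mm over the round, lying flat in the orange tray. Origin: centre of its round, at its underside; z up, x points to the eyes. Two arms, hinged at the back (x about -29 mm), are sprung shut. Four prongs inside leave a 46.6 mm circle relaxed, about 55 mm about nearly the same centre with the pliers at their stop.
- eye_l (a point): Centre of the eye on the ring's +y side, at the underside; relaxed at x = 36, y = 14 mm in the ring's frame. Hole 9 mm wide, right through; lug 15.6 mm wide. With the pliers at their stop it is at about x = 34, y = 28 mm in the ring's frame.
- eye_r (a point): The same for the eye on the -y side (x = 36, y = -14 mm relaxed)
- ring_l (a joint): Angle of the ring arm on the ring's +y side, rad: 0 relaxed, about 0.22 spread by the pliers at their stop
- ring_r (a joint): The same for the arm on the -y side
- tray: Fixed orange tray, 90 x 90 x 18 mm; origin under it, at the ring's centre; the ring lies 18 mm above the origin, x to the eyes. A trough across it, 10 mm deep, runs under the eyes so that the pins can pass through the ring. A disc 38 mm wide, 4 mm high, stands inside the ring.
- hub_seat (a point): Centre of the hub collar's top face, where the ring must lie, 54 mm above the desk; z up. Fixed upright hub with a 145 mm sprocket (top face 7 mm below this point) and 110 mm collar. Above this point: groove 45 mm in diameter, 8 mm high, then a steel head 50.6 mm in diameter, 6 mm high, edge chamfered 1.5 mm. The ring may lie at any angle about it.
- stand_seat (a point): Where the pliers' origin belongs in the fixed blue stand, 84 mm above the desk. Two posts 78 mm high, 44 mm either side along the stand's y, carry the ends of the cross plate between 9 mm lips with play of 5 mm in x, 3 mm in y each way. The pliers start here, axes along the stand's (a half turn is equally good).
- calculator: Bystander: black calculator, 150 x 105 mm, origin under its centre
- stapler: Bystander: blue stapler, 130 mm long, origin under its centre
- tape_dispenser: Bystander: black tape dispenser, 140 mm long, 78 mm high, origin under its centre
- clip_jar: Bystander: small pale jar with white lid, 75 mm high, origin under its centre
- screwdriver: Bystander: screwdriver lying on the desk
- bearing: Bystander: steel bearing, 48 mm wide, 14 mm high, origin under its centre
- part_box: Bystander: small carton, 90 x 70 x 50 mm, origin under its centre
- invoice_pad: Bystander: pink pad, 210 x 150 x 28 mm, origin under its centre
Not all that is in view belongs to the job. Leave any pink or turquoise look-alike of the pliers alone.

How it is judged:
By the outcome, as a careful person would: the job done as asked, in the order asked, and still so for the second after the job is handed in, with the robot touching nothing.
It also fails if it takes over 53 s, if anything falls off the work surface, if the arm or the gripper's body presses on something with over 40 N, if the wrist force passes 120 N, or if a joint passes its speed limit or range.

## Working session

There is one attempt and no reset: what is moved stays moved. The work goes in short steps, Python scripts to look and compute and a shell command to move; the robot and the scene stay as the last step left them, time stands still between calls to the robot, and variables do not carry over. Pictures are saved under pics/ and viewed, and the job is handed in when it is done.

```bash
ls; mkdir -p pics; python3 - <<'E'
from station import manip
import cv2,numpy as np
s=manip.sense(); print({k:np.round(v,3).tolist() for k,v in s.items()})
for n in("top","side"):
    d=manip.snapshot(n); cv2.imwrite(f"pics/{n}0.png",d["pixels"][:,:,::-1])
    np.savez(f"pics/{n}0.npz",**d)
    print(n,d["camera_matrix"].tolist(),d["k1"],np.round(d["R"],3).tolist(),np.round(d["t"],3).tolist(),(-np.array(d["R"]).T@d["t"]).round(3))
E
```

```text
pics
{'t': 0.0, 'q': [1.092, 0.528, 1.434, -0.0, 1.181, -0.178], 'qd': [0.001, -0.0, 0.001, -0.002, 0.001, -0.001], 'tau': [0.001, -44.235, -17.802, -0.0, 0.008, -0.0], 'tcp_pos': [0.184, 0.596, 0.23], 'tool_rot': [0.105, 0.699, -0.106, 0.699], 'force': [0.663, 0.217, -0.492], 'ft_torque': [-0.01, 0.018, 0.032], 'finger_gap': 1.001}
top [[446.2744164113917, 0.0, 251.34308144425103], [0.0, 446.2744164113917, 189.74828521896504], [0.0, 0.0, 1.0]] -0.12050788170721696 [[0.009, -1.0, 0.001], [-0.996, -0.009, -0.085], [0.085, -0.0, -0.996]] [-0.012, 0.566, 1.348] [ 0.449 -0.006  1.391]
side [[426.1788405913175, 0.0, 249.79844813651067], [0.0, 426.1788405913175, 190.76295309542016], [0.0, 0.0, 1.0]] -0.015356846353558705 [[0.741, -0.671, -0.015], [-0.395, -0.419, -0.817], [0.542, 0.612, -0.576]] [-0.433, 0.299, 1.222] [-0.223 -0.913  0.942]
```

View pics/top0.png

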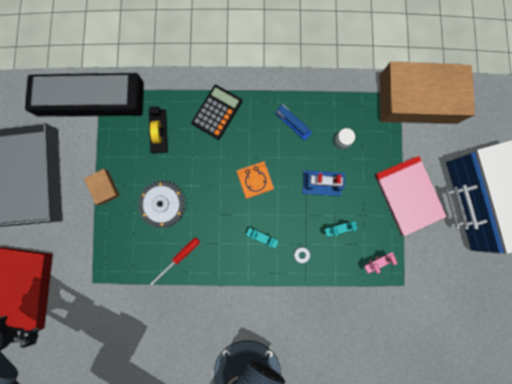

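View pics/side0.png

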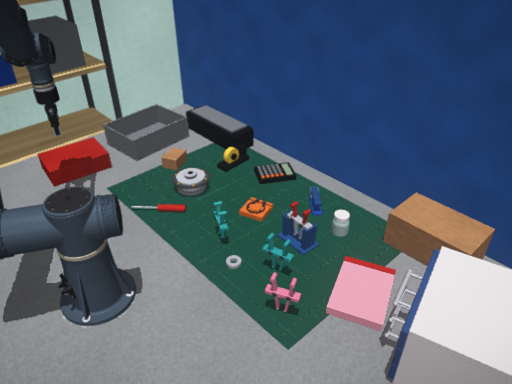

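```bash
cat > h.py <<'E'
import numpy as np,cv2
def load(n):
    d=np.load(f"pics/{n}.npz"); return {k:d[k] for k in d.files}
def dist(d): return np.array([float(d["k1"]),0,0,0,0])
def ray(d,px):
    u=cv2.undistortPoints(np.array(px,float).reshape(-1,1,2),d["camera_matrix"],dist(d)).reshape(-1,2)
    v=np.c_[u,np.ones(len(u))]@d["R"]; c=-d["R"].T@d["t"]; return c,v
def onz(d,px,z):
    c,v=ray(d,px); z=np.broadcast_to(z,len(v)); return c+v*((z-c[2])/v[:,2])[:,None]
def proj(d,X):
    r,_=cv2.Rodrigues(d["R"]); return cv2.projectPoints(np.array(X,float).reshape(-1,1,3),r,d["t"],d["camera_matrix"],dist(d))[0].reshape(-1,2)
def tri(d1,p1,d2,p2):
    c1,v1=ray(d1,p1);c2,v2=ray(d2,p2);v1=v1[0]/np.linalg.norm(v1[0]);v2=v2[0]/np.linalg.norm(v2[0])
    A=np.stack([v1,-v2],1);s=np.linalg.lstsq(A,c2-c1,rcond=None)[0];a=c1+s[0]*v1;b=c2+s[1]*v2
    return (a+b)/2,np.linalg.norm(a-b)
def snap(n,name):
    from station import manip
    d=manip.snapshot(n); np.savez(f"pics/{name}.npz",**d); return d
def crop(d,x0,y0,x1,y1,f,name):
    im=cv2.resize(d["pixels"][y0:y1,x0:x1,::-1],None,fx=f,fy=f,interpolation=cv2.INTER_CUBIC); cv2.imwrite(f"pics/{name}.png",im)
E
python3 - <<'E'
from h import *
t=load("top0");s=load("side0")
a=[cv2.resize(x[:,:,::-1],(390,390),interpolation=cv2.INTER_CUBIC) for x in (t["pixels"][155:205,230:280],t["pixels"][158:208,300:350])]
b=[cv2.resize(x[:,:,::-1],(390,290),interpolation=cv2.INTER_CUBIC) for x in (t["pixels"][175:235,125:205],s["pixels"][155:215,150:230])]
cv2.imwrite("pics/c1.png",np.hstack(a));cv2.imwrite("pics/c2.png",np.hstack(b))
crop(s,230,180,330,255,8,"c3")
E
```

```text
(no output)
```

View pics/c1.png

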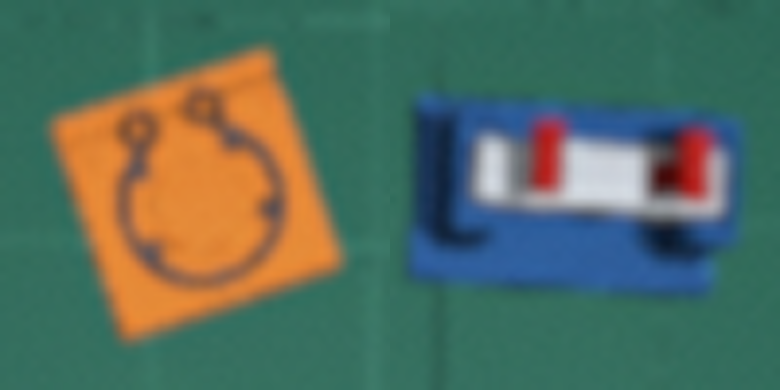

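View pics/c2.png

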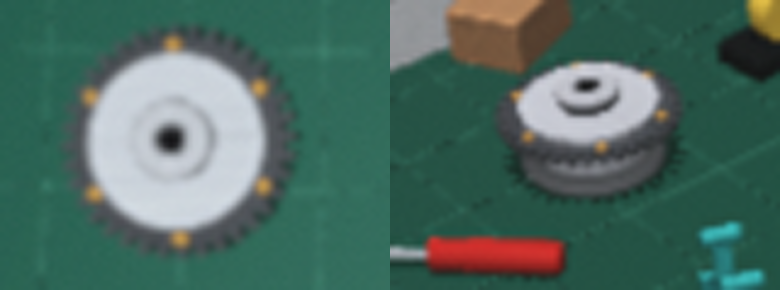

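View pics/c3.png

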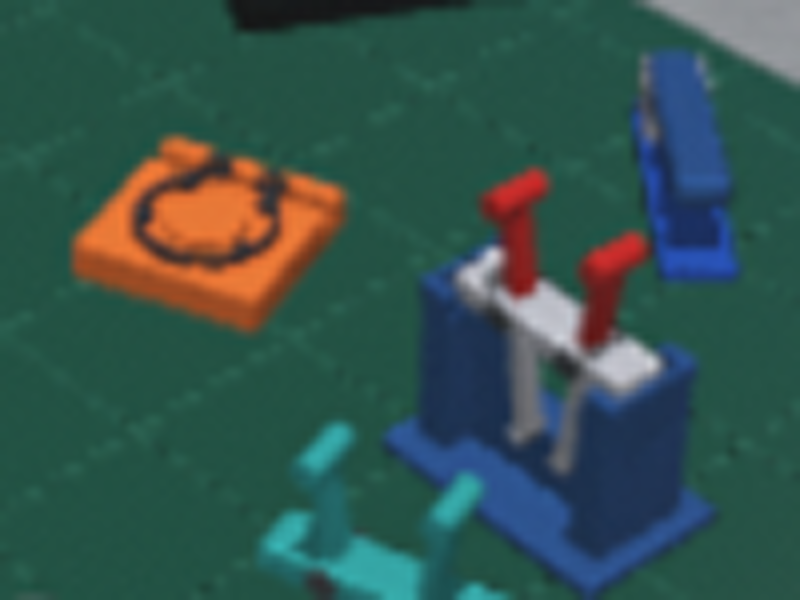

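```bash
cat > meas.py <<'E'
from h import *
def hsv(d): return cv2.cvtColor(d["pixels"],cv2.COLOR_RGB2HSV)
def big(m):
    n,l,st,c=cv2.connectedComponentsWithStats(m.astype(np.uint8)); i=1+np.argmax(st[1:,4]); return (l==i)
def contour(m): 
    cs,_=cv2.findContours(m.astype(np.uint8),cv2.RETR_EXTERNAL,cv2.CHAIN_APPROX_NONE); return max(cs,key=len).reshape(-1,2).astype(float)
def upm(d,box,f=8):
    x0,y0,x1,y1=box
    im=cv2.resize(d["pixels"][y0:y1,x0:x1],None,fx=f,fy=f,interpolation=cv2.INTER_CUBIC)
    back=lambda p:(np.array(p,float)+0.5)/f-0.5+[x0,y0]
    return cv2.cvtColor(im,cv2.COLOR_RGB2HSV).astype(int),back
def circ(P):
    A=np.c_[2*P[:,:2],np.ones(len(P))];b=(P[:,:2]**2).sum(1);x=np.linalg.lstsq(A,b,rcond=None)[0]
    r=np.sqrt(x[2]+x[:2]@x[:2]);return x[:2],r
def rect(P): return cv2.minAreaRect((P[:,:2]*1000).astype(np.float32))
E
python3 - <<'E'
from meas import *
for n in("top0","side0"):
    d=load(n); print(n)
    H,b=upm(d,(230,155,280,205) if n[0]=="t" else (235,190,280,225))
    m=big((H[...,0]<22)&(H[...,1]>150)&(H[...,2]>60)); m=cv2.morphologyEx(m.astype(np.uint8),cv2.MORPH_CLOSE,np.ones((41,41)))
    P=onz(d,b(contour(m)),.018); print("tray",rect(P))
    H,b=upm(d,(125,165,205,240) if n[0]=="t" else (165,160,220,195))
    m=big((H[...,1]<60)&(H[...,2]>140))
    c=contour(m);P=onz(d,b(c),.054);print("collar",circ(P),cv2.fitEllipse((P[:,:2]*1000).astype(np.float32)))
    H,b=upm(d,(295,155,355,205) if n[0]=="t" else (280,195,325,255))
    red=((H[...,0]<8)|(H[...,0]>170))&(H[...,1]>140)&(H[...,2]>90)
    wh=(H[...,1]<70)&(H[...,2]>130)
    out=np.zeros(H.shape,np.uint8);out[red]=(0,0,255);out[wh]=(255,255,255);cv2.imwrite(f"pics/m_{n}.png",out)
    print("plate",rect(onz(d,b(contour(big(wh))),.09)))
    k,l,st,ce=cv2.connectedComponentsWithStats(red.astype(np.uint8))
    for i in range(1,k):
        if st[i,4]>300: print("red",st[i],b(ce[i]))
E
```

```text
top0
tray ((598.5761108398438, -16.70136260986328), (91.10005187988281, 90.39459991455078), 19.21565818786621)
collar (array([0.51881232, 0.26654042]), np.float64(0.05601786173349324)) ((518.8115844726562, 266.5406799316406), (111.83126831054688, 112.26419067382812), 135.91513061523438)
plate ((591.0455322265625, -227.29470825195312), (97.5926513671875, 29.585304260253906), 87.14997100830078)
red [ 188  152   28   64 1385] [319.57314982 177.41015343]
red [ 331  160   37   65 1795] [338.06681755 178.4685585 ]
side0
tray ((589.40673828125, -25.77552032470703), (110.06857299804688, 99.49816131591797), 19.481321334838867)
collar (array([0.51459979, 0.26190887]), np.float64(0.05675705589984364)) ((514.6334228515625, 261.97332763671875), (109.64588928222656, 116.41290283203125), 143.1803741455078)
plate ((587.260498046875, -217.48736572265625), (73.02863311767578, 27.747133255004883), 85.5046157836914)
red [  84   50   63  124 3970] [294.23183249 207.64892947]
red [ 182  114   66  111 3346] [305.61558577 214.46152122]
```

```bash
python3 -c "
import cv2,numpy as np
a=cv2.imread('pics/m_top0.png');b=cv2.imread('pics/m_side0.png');h=max(a.shape[0],b.shape[0])
cv2.imwrite('pics/mm.png',np.hstack([cv2.copyMakeBorder(x,0,h-x.shape[0],0,10,0) for x in (a,b)])[:, :])"
```

```text
(no output)
```

View pics/mm.png

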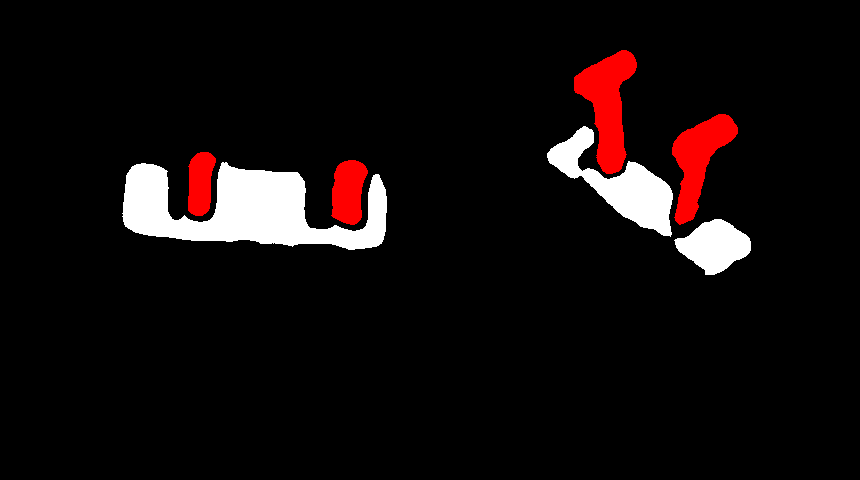

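```bash
python3 - <<'E'
from meas import *
t=load("top0");s=load("side0")
# bolts & head hole
for d,box in((t,(130,172,200,237)),(s,(165,160,220,200))):
    H,b=upm(d,box)
    m=(H[...,0]>12)&(H[...,0]<32)&(H[...,1]>90)&(H[...,2]>110)
    k,l,st,ce=cv2.connectedComponentsWithStats(m.astype(np.uint8))
    c=[b(ce[i]) for i in range(1,k) if st[i,4]>60]; P=onz(d,c,.047)
    print("bolts",len(c),np.round(P[:,:2],4).tolist(),"mean",P.mean(0),circ(P) if len(c)>3 else "")
    hm=big((H[...,2]<60)&(np.add.outer(abs(np.arange(H.shape[0])-H.shape[0]/2),abs(np.arange(H.shape[1])-H.shape[1]/2))<150))
    c=b(np.argwhere(hm)[:,::-1].mean(0)); print("hole",c,onz(d,[c],.068))
for d,n,box in((t,"t",(230,155,280,205)),(s,"s",(235,190,280,225))):
    H,b=upm(d,box,12)
    m=(H[...,2]<130)&((H[...,0]>100)|(H[...,1]<140)); 
    m2=((H[...,0]>22)&(H[...,0]<100)&(H[...,1]>80)); 
    cv2.imwrite(f"pics/ring_{n}.png",(m&~m2).astype(np.uint8)*255)
E
```

```text
bolts 6 [[0.5807, 0.271], [0.5533, 0.2157], [0.5467, 0.3227], [0.4911, 0.212], [0.4849, 0.3185], [0.4575, 0.2634]] mean [0.51902632 0.26721741 0.047     ] (array([0.51914688, 0.26719597]), np.float64(0.06178938945527072))
hole [159.54197485 203.44138314] [[0.51874019 0.26671153 0.068     ]]
bolts 5 [[0.5137, 0.3976], [0.4837, 0.319], [0.5508, 0.2155], [0.4566, 0.2617], [0.4898, 0.2109]] mean [0.49893052 0.2809411  0.047     ] (array([0.54205947, 0.2992061 ]), np.float64(0.09011111352504655))
hole [206.59036797 182.39772727] [[0.51997415 0.16402977 0.068     ]]
```

View pics/ring_t.png

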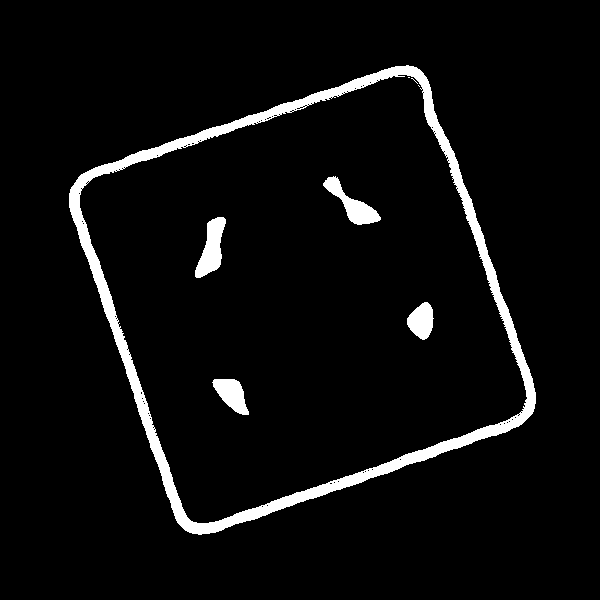

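View pics/ring_s.png

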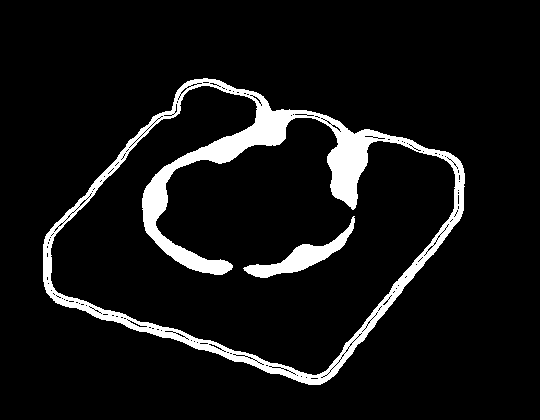

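```bash
python3 - <<'E'
from meas import *
t=load("top0");s=load("side0")
R=onz(t,[[319.573,177.41],[338.067,178.469]],.139)[:,:2]; print("rollers top",R,R.mean(0),np.linalg.norm(R[0]-R[1]),np.degrees(np.arctan2(*(R[0]-R[1])[::-1])))
# side: roller blobs = upper portion of red blobs
H,b=upm(s,(280,195,325,255),12)
red=((H[...,0]<8)|(H[...,0]>170))&(H[...,1]>140)&(H[...,2]>90)
k,l,st,ce=cv2.connectedComponentsWithStats(red.astype(np.uint8))
sp=[]
for i in range(1,k):
    if st[i,4]<1000: continue
    m=(l==i); e=cv2.erode(m.astype(np.uint8),np.ones((3,3)))
    ys=np.argwhere(m); 
    # use widest upper part: rows until width falls
    w=m.sum(1); print(st[i], w[st[i,1]:st[i,1]+st[i,3]:6])
print("plate proj at nominal")
def pts(x,y,yaw,L):
    c,s_=np.cos(yaw),np.sin(yaw); return [[x+c*a-s_*b_,y+s_*a+c*b_,z] for a,b_,z in L]
x,y=R.mean(0);yaw=np.radians(-3)
L=[(0,29.5e-3,.134),(0,-29.5e-3,.134),(-.012,.047,.09),(-.012,-.047,.09),(.012,.047,.09),(.012,-.047,.09),(-.013,.0275,.134),(.013,.0275,.134),(-.013,-.0275,.134),(.013,-.0275,.134)]
P=pts(x,y,yaw,L)
for d,n,bx in((t,"t",(295,155,355,205)),(s,"s",(280,195,325,255))):
    f=12 if n=="t" else 10
    im=cv2.resize(d["pixels"][bx[1]:bx[3],bx[0]:bx[2],::-1],None,fx=f,fy=f,interpolation=cv2.INTER_CUBIC)
    for p in proj(d,P): cv2.circle(im,tuple(int(v) for v in ((p-[bx[0],bx[1]]+.5)*f)),3,(0,255,0),-1)
    cv2.imwrite(f"pics/ov_{n}.png",im)
E
```

```text
rollers top [[ 0.59295878 -0.19956314]
 [ 0.59047945 -0.25234176]] [ 0.59171911 -0.22595245] 0.05283682613272417 87.31044184910833
[ 126   75   94  186 8940] [ 7 28 45 57 70 79 83 82 73 69 68 60 54 44 43 42 41 41 41 39 38 37 37 39
 39 42 45 43 40 34 28]
[ 272  171  101  166 7538] [12 32 48 63 78 86 87 83 75 68 61 52 48 41 35 31 32 34 33 31 32 31 29 34
 32 31 29 14]
plate proj at nominal
```

View pics/ov_t.png

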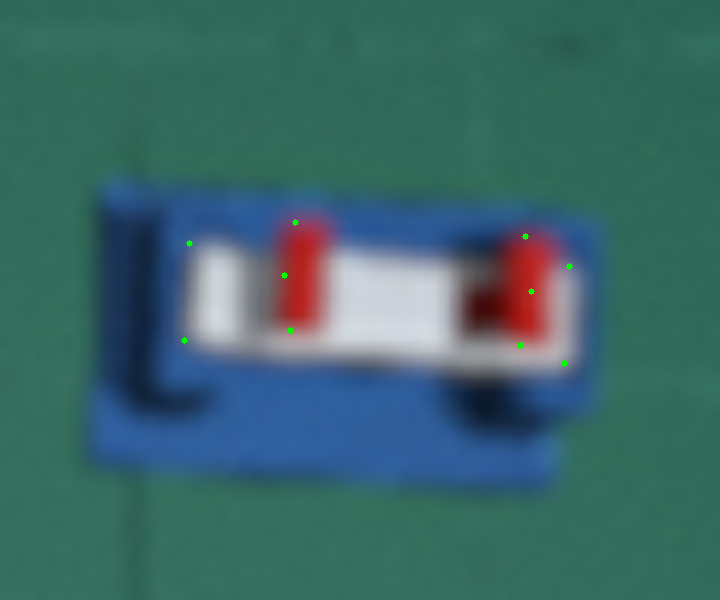

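View pics/ov_s.png

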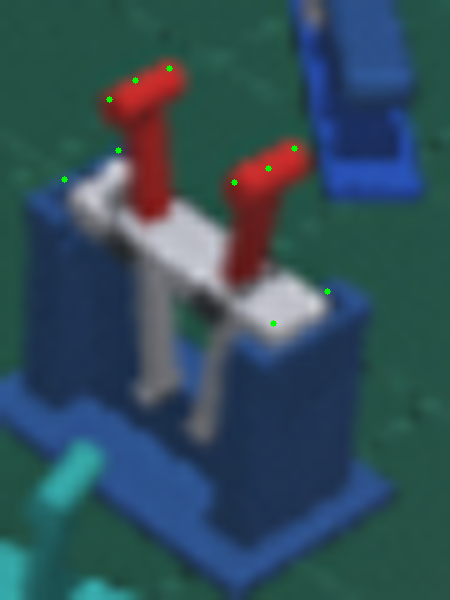

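```bash
cat > plan.py <<'E'
import sys,numpy as np
from scipy.spatial.transform import Rotation as Ro
from station import manip
def plan(target=None,yaw=None):
    """print shift (cm, tool axes) to reach TCP target, twist to make tool y axis at world angle yaw(deg, mod 180) """
    s=manip.sense(); R=Ro.from_quat(s["tool_rot"]).as_matrix(); p=np.array(s["tcp_pos"])
    print("t",round(s["t"],2),"tcp",p.round(4),"F",np.round(s["force"],1),"M",np.round(s["ft_torque"],2),"gap",round(s["finger_gap"],3),round(s["finger_gap"]*85,1),"tooly deg",round(np.degrees(np.arctan2(R[1,1],R[0,1])),2),"toolx",R[:,0].round(4),"q6",round(s["q"][5],2))
    if target is not None: print("shift cm",(R.T@(np.array(target)-p)*100).round(2))
    if yaw is not None:
        cur=np.degrees(np.arctan2(R[1,1],R[0,1])); d=(yaw-cur+90)%180-90
        print("world turn deg",round(d,2),"twist about tool x (down) rad",round(-np.radians(d),4))
if __name__=="__main__":
    a=[float(v) for v in sys.argv[1:]]
    plan(a[:3] if len(a)>=3 else None, a[3] if len(a)>3 else (a[0] if len(a)==1 else None))
E
python3 plan.py 0.5915 -0.2277 0.20 87.15
```

```text
t 0.1 tcp [0.1842 0.5965 0.2304] F [0.1 0.3 0.1] M [-0.03 -0.   -0.01] gap 0.996 84.6 tooly deg 72.82 toolx [-9.0e-04 -1.8e-03 -1.0e+00] q6 -0.18
shift cm [  3.15 -66.72  63.25]
world turn deg 14.33 twist about tool x (down) rad -0.25
```

```bash
python3 -m jog '{"linear":[[0,-4,3.8],[0,-8,7.6],[0,-12,11.4],[0,-16,15.2],[0,-20,19],[0,-24,22.8],[0,-28,26.6],[0,-32,30.4],[0,-36,34.2],[0,-40,38],[0,-44,41.8],[0,-48,45.6],[0,-51,48.4],[0,-54,51.2],[0,-57,54],[0,-59,56],[0,-61,58],[0,-63,60],[0,-65,61.5],[0,-66.7,63.2]],"twist":[0,-0.02,-0.04,-0.06,-0.08,-0.1,-0.12,-0.14,-0.16,-0.18,-0.2,-0.22,-0.24,-0.25,-0.25,-0.25,-0.25,-0.25,-0.25,-0.25],"claw":[1,1,1,1,1,1,1,1,1,1,1,1,1,1,1,1,1,1,1,1]}' 30; python3 plan.py 0.5915 -0.2277 0.16 87.15
```

```text
t: 1.77
tcp_pos: [0.554, -0.1519, 0.2309]
tool_rot: [0.018, 0.707, -0.018, 0.707]
force: [1.4, 1.0, -0.3]
finger_gap: 0.997
t 1.77 tcp [ 0.554  -0.1519  0.2309] F [ 1.4  1.  -0.3] M [ 0.06  0.01 -0.04] gap 0.997 84.7 tooly deg 87.11 toolx [-8.e-04  6.e-04 -1.e+00] q6 -1.98
shift cm [ 7.08 -7.39  4.13]
world turn deg 0.04 twist about tool x (down) rad -0.0007
```

```bash
python3 -m jog '{"linear":[[0,-3,1.7],[0,-5,3],[0,-7.4,4.1],[2,-7.4,4.1],[2,-7.4,4.1],[2,-7.4,4.1]],"twist":[0,0,0,0,0,0],"claw":[1,1,1,1,1,1]}' 30; python3 plan.py 0.5915 -0.2277 0.112 87.15
python3 - <<'E'
from meas import *
t=snap("top","top1");s=snap("side","side1")
crop(t,290,140,370,210,10,"c4");crop(s,250,150,330,250,6,"c5")
E
```

```text
t: 2.27
tcp_pos: [0.5896, -0.2251, 0.2095]
tool_rot: [0.019, 0.708, -0.017, 0.705]
force: [-0.1, 0.4, -0.2]
finger_gap: 0.996
t 2.27 tcp [ 0.5896 -0.2251  0.2095] F [-0.1  0.4 -0.2] M [ 0.01 -0.    0.02] gap 0.996 84.7 tooly deg 87.12 toolx [-0.0044  0.003  -1.    ] q6 -2.06
shift cm [ 9.75 -0.28  0.25]
world turn deg 0.03 twist about tool x (down) rad -0.0006
```

View pics/c5.png

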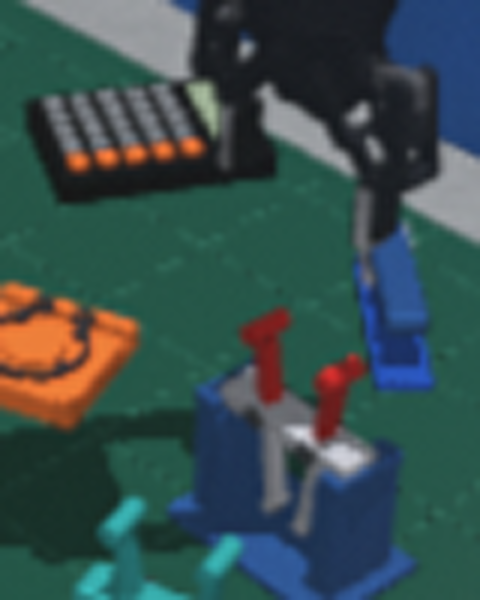

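View pics/c4.png

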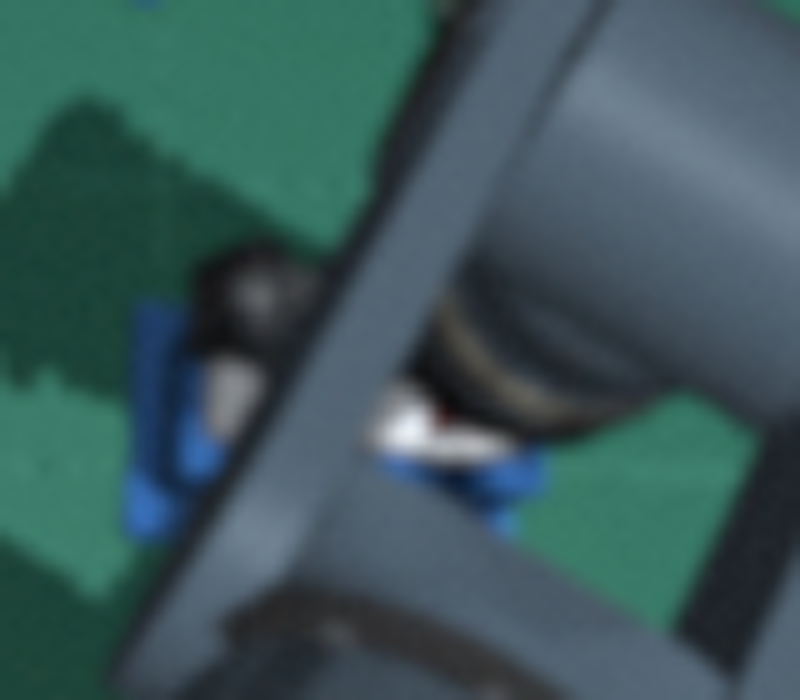

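```bash
python3 -m jog '{"linear":[[1.5,0,0],[3,0,0],[4.5,0,0],[5,0,0],[5,0,0],[5,0,0]],"twist":[0,0,0,0,0,0],"claw":[1,1,1,1,1,1]}' 30; python3 plan.py 0.5915 -0.2277 0.112 87.15
python3 - <<'E'
from meas import *
s=snap("side","side2")
crop(s,260,140,340,240,6,"c6")
E
```

```text
t: 2.87
tcp_pos: [0.5915, -0.2255, 0.1622]
tool_rot: [0.017, 0.707, -0.017, 0.707]
force: [-0.0, -1.0, 0.8]
finger_gap: 0.997
t 2.87 tcp [ 0.5915 -0.2255  0.1622] F [-0.  -1.   0.8] M [ 0.04  0.01 -0.02] gap 0.997 84.7 tooly deg 87.19 toolx [ 8.e-04 -5.e-04 -1.e+00] q6 -2.06
shift cm [ 5.02 -0.22  0.01]
world turn deg -0.04 twist about tool x (down) rad 0.0007
```

View pics/c6.png

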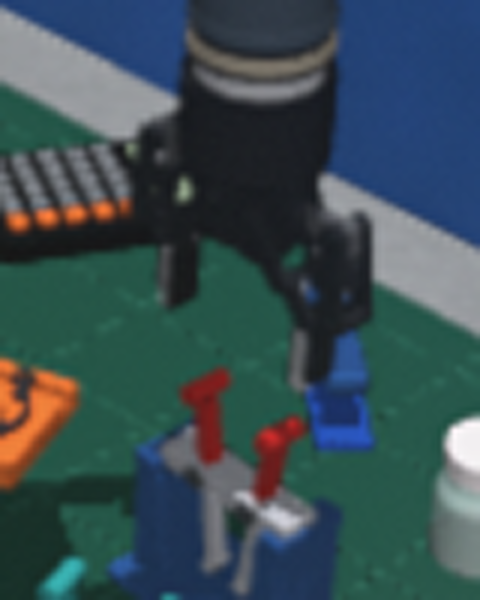

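```bash
python3 - <<'E'
from meas import *
s=load("side2")
for z in (.162,.168,.175):
    print(z,proj(s,[[.5915,-.2255,z],[.5915-.0025,-.2255+.05,z],[.5915+.0025,-.2255-.05,z]]).round(1).tolist())
E
```

```text
0.162 [[299.9, 199.7], [287.6, 193.1], [312.8, 206.5]]
0.168 [[300.0, 198.1], [287.7, 191.6], [313.0, 204.9]]
0.175 [[300.2, 196.2], [287.7, 189.7], [313.1, 203.0]]
```

```bash
python3 -m jog '{"linear":[[1.5,-0.2,0],[3,-0.2,0],[4.5,-0.2,0],[5.3,-0.2,0],[5.3,-0.2,0],[5.3,-0.2,0]],"twist":[0,0,0,0,0,0],"claw":[1,1,1,1,1,1]}' 30; python3 plan.py 0.5915 -0.2277 0.109 87.15
python3 - <<'E'
from meas import *
s=snap("side","side3")
crop(s,260,150,340,240,6,"c7")
E
```

```text
t: 3.42
tcp_pos: [0.5914, -0.228, 0.1088]
tool_rot: [0.017, 0.707, -0.018, 0.707]
force: [-0.7, 0.6, 0.2]
finger_gap: 1.0
t 3.42 tcp [ 0.5914 -0.228   0.1088] F [-0.7  0.6  0.2] M [ 0.02 -0.03  0.02] gap 1.0 85.0 tooly deg 87.15 toolx [ 6.e-04 -3.e-04 -1.e+00] q6 -2.07
shift cm [-0.02  0.03  0.01]
world turn deg -0.0 twist about tool x (down) rad 0.0
```

View pics/c7.png

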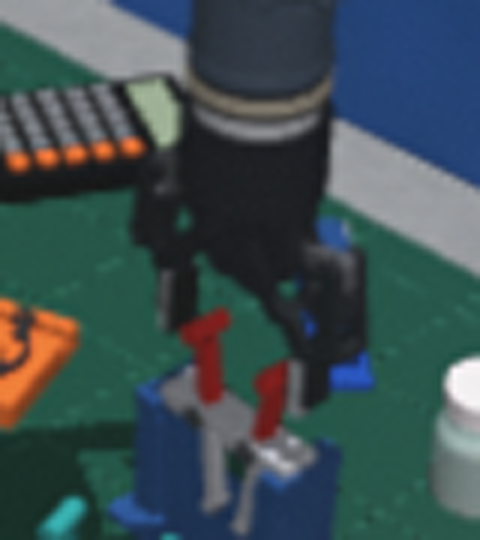

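```bash
python3 -m jog '{"linear":[[0,0,0],[0,0,0],[0,0,0],[0,0,0],[0,0,0],[0,0,0],[0,0,0],[0,0,0]],"twist":[0,0,0,0,0,0,0,0],"claw":[0.6,0.55,0.5,0.48,0.46,0.46,0.46,0.46]}' 30; python3 plan.py 0.5915 -0.2277 0.109 87.15
python3 - <<'E'
from meas import *
s=snap("side","side4")
crop(s,260,150,340,240,6,"c8")
E
```

```text
t: 4.13
tcp_pos: [0.592, -0.2284, 0.1102]
tool_rot: [0.017, 0.706, -0.018, 0.708]
force: [-0.2, 0.2, 7.6]
finger_gap: 0.736
t 4.13 tcp [ 0.592  -0.2284  0.1102] F [-0.2  0.2  7.6] M [-0.04  0.14 -0.05] gap 0.736 62.6 tooly deg 87.15 toolx [ 0.0027 -0.0017 -1.    ] q6 -2.07
shift cm [ 0.12  0.07 -0.05]
world turn deg 0.0 twist about tool x (down) rad -0.0
```

View pics/c8.png

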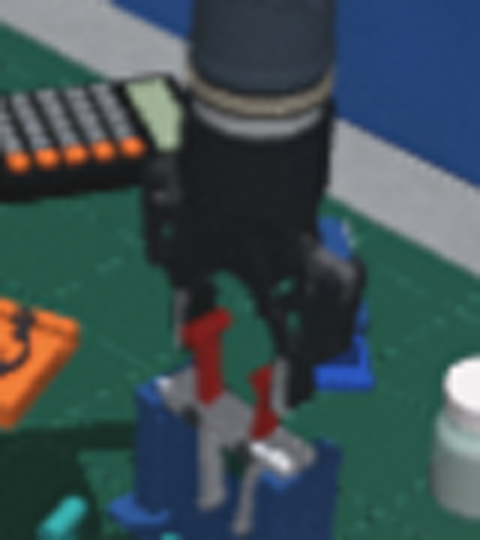

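```bash
python3 -m jog '{"linear":[[-0.4,0,0],[-0.8,0,0],[-1.2,0,0],[-1.6,0,0],[-2,0,0],[-2.5,0,0],[-3,0,0],[-3.5,0,0],[-4,0,0],[-4.5,0,0],[-5,0,0],[-5,0,0],[-5,0,0]],"twist":[0,0,0,0,0,0,0,0,0,0,0,0,0],"claw":[0.46,0.46,0.46,0.46,0.46,0.46,0.46,0.46,0.46,0.46,0.46,0.46,0.46]}' 30; python3 plan.py
python3 - <<'E'
from meas import *
s=snap("side","side5")
crop(s,260,130,340,240,5,"c9")
E
```

```text
t: 5.27
tcp_pos: [0.5912, -0.228, 0.1588]
tool_rot: [0.017, 0.707, -0.018, 0.707]
force: [0.3, 1.3, -1.2]
finger_gap: 0.728
t 5.27 tcp [ 0.5912 -0.228   0.1588] F [ 0.3  1.3 -1.2] M [-0.    0.01  0.05] gap 0.728 61.9 tooly deg 87.15 toolx [ 8.e-04 -5.e-04 -1.e+00] q6 -2.07
```

View pics/c9.png

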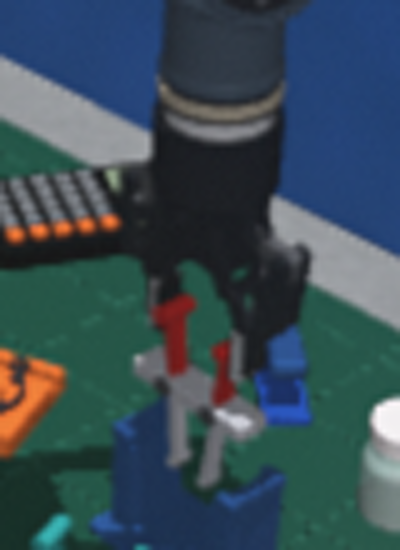

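```bash
python3 - <<'E'
from meas import *
t=load("top0");s=load("side0")
def ringpts(x,y,yaw,z):
    c,s_=np.cos(yaw),np.sin(yaw);R=np.array([[c,-s_],[s_,c]])
    a=np.linspace(0.6,2*np.pi-.6,25);q=[.031*np.cos(a),.031*np.sin(a)]
    q=np.hstack([q,[[.036,.036],[.014,-.014]]])
    return np.c_[(R@q).T+[x,y],np.full(q.shape[1],z)]
ims=[]
for d,bx,f in((t,(232,157,280,203),10),(s,(236,190,278,224),9)):
    im=cv2.resize(d["pixels"][bx[1]:bx[3],bx[0]:bx[2],::-1],None,fx=f,fy=f,interpolation=cv2.INTER_CUBIC)
    for p in proj(d,ringpts(.5990,-.0167,np.radians(19.3),.022)): cv2.circle(im,tuple(int(v) for v in ((p-[bx[0],bx[1]]+.5)*f)),2,(0,255,0),-1)
    ims.append(im)
    cv2.imwrite(f"pics/ro{len(ims)}.png",im)
E
```

```text
(no output)
```

View pics/ro1.png

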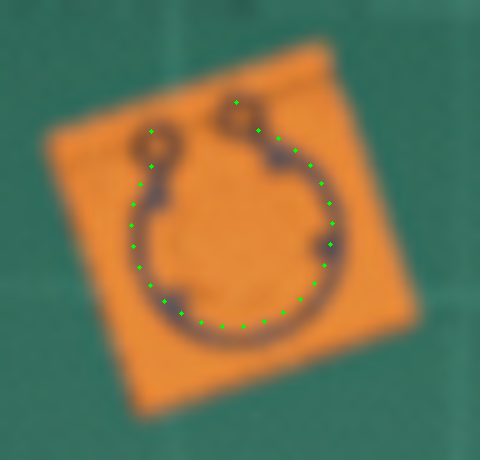

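View pics/ro2.png

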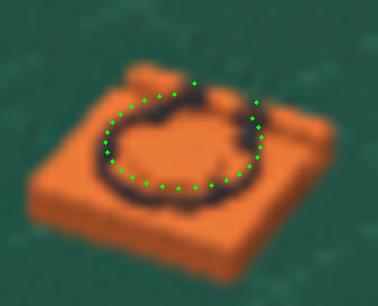

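```bash
cat > ringfit.py <<'E'
from meas import *
from scipy.ndimage import map_coordinates
def darkness(d,z):
    g=d["pixels"][...,0].astype(float) # red channel: orange bright, ring dark
    def val(xy): 
        p=proj(d,np.c_[xy,np.full(len(xy),z)]); return 255-map_coordinates(g,[p[:,1],p[:,0]],order=3)
    return val
def fit(d,x,y,yaw,z=.023):
    f=darkness(d,z)
    c=np.array([x,y])
    for it in range(4):
        P=[]
        for a in np.radians(np.arange(50,311,5)):
            if min(abs((np.degrees(a)-q+180)%360-180) for q in (45,135,225,315))<14: continue
            u=np.array([np.cos(a+yaw),np.sin(a+yaw)]); r=np.arange(.0255,.0375,.0004)
            v=f(c+r[:,None]*u); w=np.clip(v-np.percentile(v,30),0,None)**2
            P.append(c+u*(w@r/w.sum()))
        c,r=circ(np.array(P))
    E=[]
    for sgn in(1,-1):
        R=np.array([[np.cos(yaw),-np.sin(yaw)],[np.sin(yaw),np.cos(yaw)]]); e=c+R@[.036,.014*sgn]
        g=np.arange(-.009,.0091,.0006)
        for it in range(5):
            X,Y=np.meshgrid(g,g);k=(X**2+Y**2)<.009**2
            q=np.c_[e[0]+X[k],e[1]+Y[k]];v=f(q);w=np.clip(v-np.percentile(v,40),0,None);e=(w[:,None]*q).sum(0)/w.sum()
        E.append(e)
    E=np.array(E);m=E.mean(0);dd=m-c
    print("centre",c.round(4),"r",r.round(4),"eyes",E.round(4).tolist(),"sep",np.linalg.norm(E[0]-E[1]).round(4),"dist",np.linalg.norm(dd).round(4),"yaw c->e",np.degrees(np.arctan2(dd[1],dd[0])).round(1),"yaw eyes",np.degrees(np.arctan2(*(E[0]-E[1])[::-1])).round(1)-90)
E
python3 - <<'E'
from ringfit import *
for n,z in (("top0",.023),("side0",.023),("side0",.0205)): fit(load(n),.5945,-.0160,np.radians(19.3),z)
E
```

```text
centre [ 0.5946 -0.0187] r 0.0305 eyes [[0.6162, 0.0061], [0.6291, -0.0235]] sep 0.0323 dist 0.0298 yaw c->e 19.7 yaw eyes 23.700000000000003
centre [ 0.5901 -0.0241] r 0.0302 eyes [[0.6203, 0.0016], [0.6261, -0.0281]] sep 0.0303 dist 0.0348 yaw c->e 18.1 yaw eyes 11.0
centre [ 0.5923 -0.0217] r 0.0303 eyes [[0.6226, 0.0041], [0.6284, -0.0257]] sep 0.0303 dist 0.0349 yaw c->e 18.1 yaw eyes 11.0
```

```bash
python3 - <<'E'
from meas import *
t=load("top0");s=load("side0")
def ringpts(x,y,yaw,z):
    c,s_=np.cos(yaw),np.sin(yaw);R=np.array([[c,-s_],[s_,c]])
    a=np.linspace(0.6,2*np.pi-.6,25);q=[.031*np.cos(a),.031*np.sin(a)]
    q=np.hstack([q,[[.036,.036],[.014,-.014]]])
    return np.c_[(R@q).T+[x,y],np.full(q.shape[1],z)]
ims=[]
for d,bx,f in((t,(232,157,280,203),10),(s,(236,190,278,224),9)):
    im=cv2.resize(d["pixels"][bx[1]:bx[3],bx[0]:bx[2],::-1],None,fx=f,fy=f,interpolation=cv2.INTER_CUBIC)
    for p in proj(d,ringpts(.5946,-.0187,np.radians(19.3),.0215)): cv2.circle(im,tuple(int(v) for v in ((p-[bx[0],bx[1]]+.5)*f)),2,(0,255,0),-1)
    ims.append(cv2.copyMakeBorder(im,0,460-im.shape[0],0,480-im.shape[1],0))
cv2.imwrite(f"pics/ro3.png",np.hstack(ims)[:,:800])
E
```

```text
(no output)
```

View pics/ro3.png

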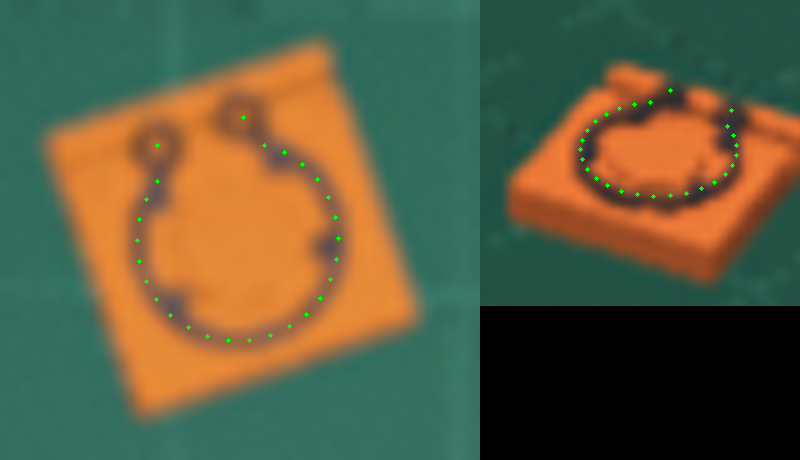

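```bash
cat > ovp.py <<'E'
from meas import *
def plpts(x,y,zo,yawdeg,sp=.014):
    yaw=np.radians(yawdeg);c,s_=np.cos(yaw),np.sin(yaw)
    L=[(a,b,.006) for a in(-.012,.012) for b in(-.047,.047)]+[(-.012,b,-.006) for b in(-.047,.047)]
    L+=[(a,b,.05) for a in(-.013,.013) for b in(-.025,.025)]
    L+=[(a,b*sp,-.062) for a in(-.008,.008) for b in(-1,1)]+[(0,sp,-.0685),(0,-sp,-.0685)]
    return [[x+c*a-s_*b,y+s_*a+c*b,zo+z] for a,b,z in L]
def draw(d,bx,f,groups,name):
    im=cv2.resize(d["pixels"][bx[1]:bx[3],bx[0]:bx[2],::-1],None,fx=f,fy=f,interpolation=cv2.INTER_CUBIC)
    for P,col in groups:
        for p in proj(d,P): cv2.circle(im,tuple(int(v) for v in ((p-[bx[0],bx[1]]+.5)*f)),2,col,-1)
    cv2.imwrite(f"pics/{name}.png",im)
def ringpts(x,y,yawdeg,z):
    yaw=np.radians(yawdeg);c,s_=np.cos(yaw),np.sin(yaw);R=np.array([[c,-s_],[s_,c]])
    a=np.linspace(0.6,2*np.pi-.6,25);q=[.031*np.cos(a),.031*np.sin(a)]
    q=np.hstack([q,[[.036,.036],[.014,-.014]]])
    return np.c_[(R@q).T+[x,y],np.full(q.shape[1],z)]
E
python3 - <<'E'
from ovp import *
draw(load("side5"),(280,180,325,235),11,[(plpts(.5912,-.228,.1333,-2.85),(0,255,0))],"o5")
E
```

```text
(no output)
```

View pics/o5.png

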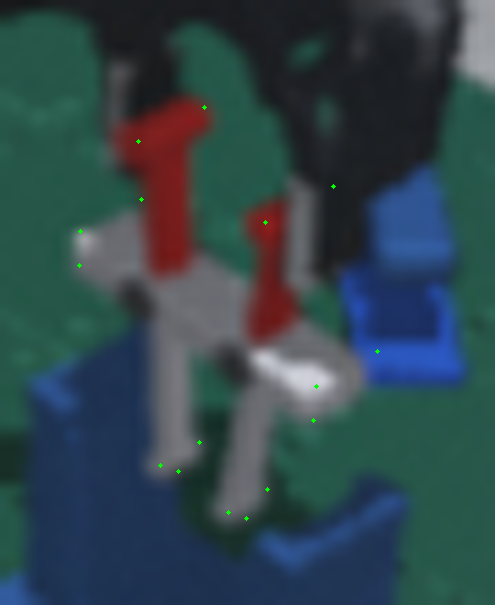

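```bash
python3 plan.py 0.6286 -0.0068 0.135 109.3; python3 -m jog '{"linear":[[-1.5,0,0],[-3,0,0],[-4.5,0,0],[-5,2,0],[-5,4,0],[-5,6.5,0.5],[-5,9,1],[-5,11.5,1.5],[-5,14,2],[-5,16.5,2.3],[-5,18.5,2.4],[-5,20.5,2.5],[-5,21.9,2.6],[-3,21.9,2.6],[-1,21.9,2.6],[1,21.9,2.6],[2,21.9,2.6],[2,21.9,2.6],[2,21.9,2.6]],"twist":[0,0,0,-0.04,-0.08,-0.12,-0.16,-0.2,-0.24,-0.28,-0.32,-0.36,-0.387,-0.387,-0.387,-0.387,-0.387,-0.387,-0.387],"claw":[0.46,0.46,0.46,0.46,0.46,0.46,0.46,0.46,0.46,0.46,0.46,0.46,0.46,0.46,0.46,0.46,0.46,0.46,0.46]}' 30; python3 plan.py 0.6286 -0.0068 0.135 109.3
```

```text
t 5.32 tcp [ 0.591  -0.2278  0.1584] F [-0.5  0.  -1.5] M [-0.   -0.07 -0.  ] gap 0.73 62.0 tooly deg 87.15 toolx [-0. -0. -1.] q6 -2.07
shift cm [ 2.34 22.26  2.66]
world turn deg 22.15 twist about tool x (down) rad -0.3867
t: 6.9
tcp_pos: [0.6278, -0.0106, 0.1379]
tool_rot: [-0.118, 0.697, 0.119, 0.697]
force: [-0.3, -0.2, -1.8]
finger_gap: 0.731
t 6.9 tcp [ 0.6278 -0.0106  0.1379] F [-0.3 -0.2 -1.8] M [ 0.    0.01 -0.02] gap 0.731 62.2 tooly deg 109.3 toolx [-1.2e-03  2.0e-04 -1.0e+00] q6 -2.1
shift cm [0.29 0.33 0.21]
world turn deg -0.0 twist about tool x (down) rad 0.0001
```

```bash
python3 -m jog '{"linear":[[0.4,0.35,0.15],[0.8,0.35,0.15],[1.2,0.35,0.15],[1.2,0.35,0.15],[1.2,0.35,0.15]],"twist":[0,0,0,0,0],"claw":[0.46,0.46,0.46,0.46,0.46]}' 30; python3 plan.py 0.6286 -0.0068 0.125 109.3
python3 - <<'E'
from ovp import *
s=snap("side","side6")
draw(s,(235,160,285,225),9,[],"o6")
from station import manip
p=manip.sense()["tcp_pos"]
draw(s,(235,160,285,225),9,[(plpts(p[0],p[1],p[2]-.0255,19.3),(0,255,0)),(ringpts(.5946,-.0187,19.3,.023),(255,255,0))],"o6b")
a=cv2.imread("pics/o6.png")[:600,:399];b=cv2.imread("pics/o6b.png")[:600,:399];cv2.imwrite("pics/o6c.png",np.hstack([a,b]))
E
```

```text
t: 7.32
tcp_pos: [0.6281, -0.0066, 0.1264]
tool_rot: [-0.119, 0.697, 0.119, 0.697]
force: [0.5, -0.5, -0.7]
finger_gap: 0.73
t 7.32 tcp [ 0.6281 -0.0066  0.1264] F [ 0.5 -0.5 -0.7] M [-0.03  0.05 -0.  ] gap 0.73 62.0 tooly deg 109.32 toolx [-1.e-04 -0.e+00 -1.e+00] q6 -2.1
shift cm [ 0.14 -0.04  0.04]
world turn deg -0.02 twist about tool x (down) rad 0.0004
```

View pics/o6c.png

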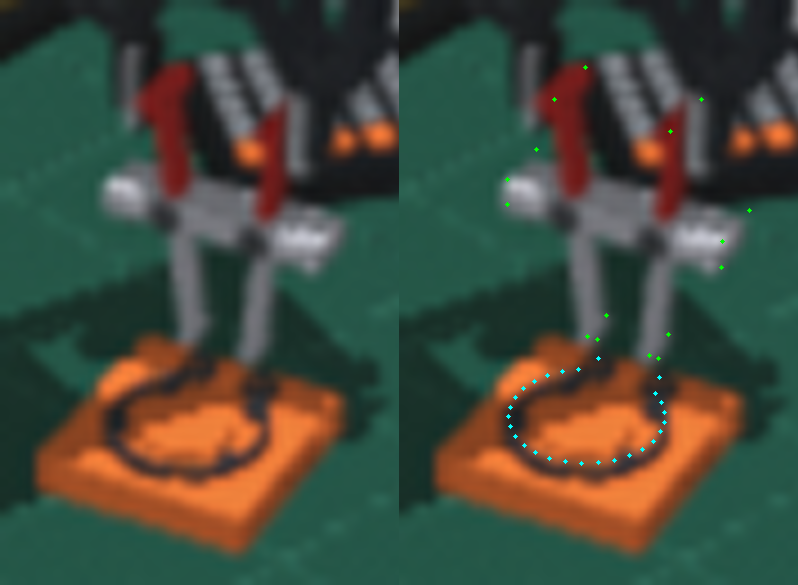

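```bash
python3 - <<'E'
from ovp import *
from station import manip
p=manip.sense()["tcp_pos"]
s=load("side6");b=(250,188,270,207)
draw(s,b,30,[(plpts(p[0],p[1],p[2]-.0255,19.3)[-6:],(0,255,0)),(ringpts(.5946,-.0187,19.3,.023)[-2:],(255,255,0))],"o7")
im=cv2.imread("pics/o7.png");im=np.clip(im.astype(float)*1.6,0,255).astype(np.uint8);cv2.imwrite("pics/o7.png",im)
print(proj(s,plpts(p[0],p[1],p[2]-.0255,19.3)[-6:]).round(2).tolist(),proj(s,ringpts(.5946,-.0187,19.3,.023)[-2:]).round(2).tolist())
E
```

```text
[[262.37, 199.01], [255.45, 196.89], [264.4, 196.68], [257.52, 194.59], [256.5, 197.19], [263.38, 199.3]] [[256.61, 199.28], [263.47, 201.39]]
```

View pics/o7.png

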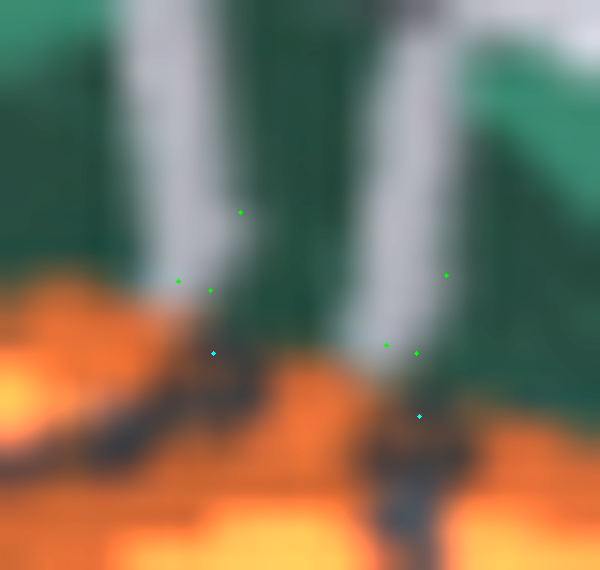

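```bash
python3 plan.py 0.629 -0.0076 0.118 109.3;  python3 -m jog '{"linear":[[0.3,-0.07,0.05],[0.6,-0.1,0.06],[0.75,-0.1,0.06],[0.75,-0.1,0.06]],"twist":[0,0,0,0],"claw":[0.46,0.46,0.46,0.46]}' 30; python3 plan.py 0.629 -0.0076 0.118 109.3
python3 - <<'E'
from ovp import *
from station import manip
p=manip.sense()["tcp_pos"]
s=snap("side","side7");b=(250,188,270,207)
draw(s,b,30,[(plpts(p[0],p[1],p[2]-.0255,19.3)[-6:],(0,255,0))],"o8")
im=cv2.imread("pics/o8.png");im=np.clip(im.astype(float)*1.6,0,255).astype(np.uint8);cv2.imwrite("pics/o8.png",im)
E
```

```text
t 7.37 tcp [ 0.6282 -0.0067  0.1265] F [ 0.  -0.2 -1. ] M [-0.02 -0.04  0.03] gap 0.727 61.8 tooly deg 109.32 toolx [ 2.e-04 -1.e-04 -1.e+00] q6 -2.1
shift cm [ 0.85 -0.11  0.04]
world turn deg -0.02 twist about tool x (down) rad 0.0003
t: 7.7
tcp_pos: [0.6287, -0.0074, 0.1182]
tool_rot: [-0.119, 0.697, 0.119, 0.697]
force: [0.1, -0.1, -1.3]
finger_gap: 0.731
t 7.7 tcp [ 0.6287 -0.0074  0.1182] F [ 0.1 -0.1 -1.3] M [ 0.01 -0.01 -0.03] gap 0.731 62.2 tooly deg 109.32 toolx [-1.1e-03  2.0e-04 -1.0e+00] q6 -2.1
shift cm [ 0.02 -0.03  0.02]
world turn deg -0.02 twist about tool x (down) rad 0.0003
```

View pics/o8.png

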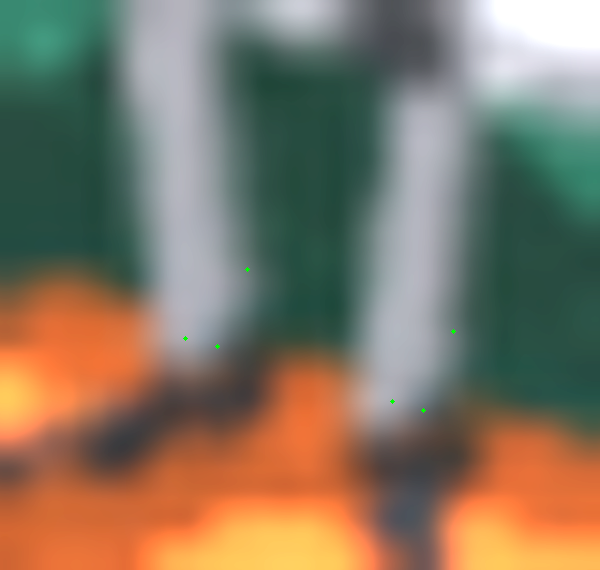

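```bash
  python3 -m jog '{"linear":[[0,-0.08,0.04],[0.1,-0.08,0.04],[0.2,-0.08,0.04],[0.3,-0.08,0.04],[0.4,-0.08,0.04],[0.4,-0.08,0.04]],"twist":[0,0,0,0,0,0],"claw":[0.46,0.46,0.46,0.46,0.46,0.46]}' 30; python3 plan.py 0.629 -0.0076 0.1105 109.3
python3 - <<'E'
from ovp import *
from station import manip
p=manip.sense()["tcp_pos"]
s=snap("side","side8");b=(250,188,270,207)
draw(s,b,30,[(plpts(p[0],p[1],p[2]-.0255,19.3)[-6:],(0,255,0))],"o9")
im=cv2.imread("pics/o9.png");im=np.clip(im.astype(float)*1.6,0,255).astype(np.uint8);cv2.imwrite("pics/o9.png",im)
E
```

```text
t: 8.25
tcp_pos: [0.6295, -0.0079, 0.1145]
tool_rot: [-0.119, 0.697, 0.119, 0.697]
force: [-0.7, -0.2, -3.0]
finger_gap: 0.732
t 8.25 tcp [ 0.6295 -0.0079  0.1145] F [-0.7 -0.2 -3. ] M [ 0.01 -0.04 -0.05] gap 0.732 62.2 tooly deg 109.32 toolx [-6.e-04  1.e-04 -1.e+00] q6 -2.1
shift cm [ 0.4   0.05 -0.03]
world turn deg -0.02 twist about tool x (down) rad 0.0004
```

View pics/o9.png

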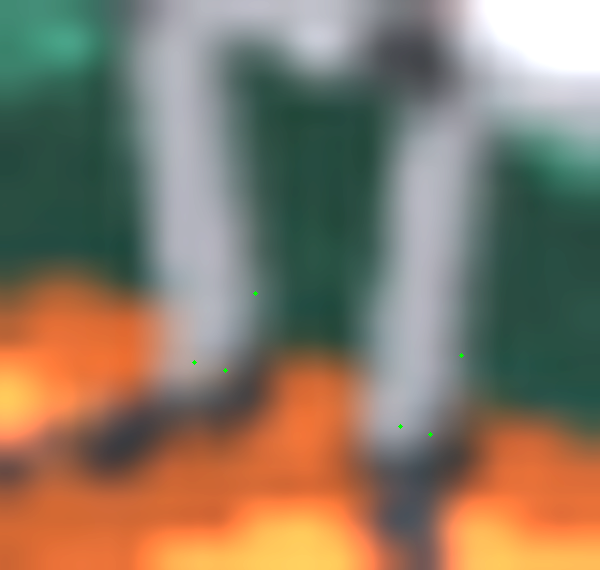

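```bash
  python3 -m jog '{"linear":[[0.1,0,0],[0.2,0,0],[0.2,0,0],[0.2,0,0]],"twist":[0,0,0,0],"claw":[0.46,0.46,0.46,0.46]}' 30; python3 plan.py; python3 -m jog '{"linear":[[0.1,0,0],[0.2,0,0],[0.2,0,0],[0.2,0,0]],"twist":[0,0,0,0],"claw":[0.46,0.46,0.46,0.46]}' 30; python3 plan.py
```

```text
t: 8.63
tcp_pos: [0.6296, -0.008, 0.1127]
tool_rot: [-0.119, 0.697, 0.119, 0.697]
force: [0.4, -0.5, -1.8]
finger_gap: 0.731
t 8.63 tcp [ 0.6296 -0.008   0.1127] F [ 0.4 -0.5 -1.8] M [-0.04  0.01 -0.03] gap 0.731 62.2 tooly deg 109.32 toolx [-2.e-04  1.e-04 -1.e+00] q6 -2.1
t: 8.97
tcp_pos: [0.6301, -0.008, 0.1113]
tool_rot: [-0.119, 0.697, 0.119, 0.697]
force: [-0.1, 0.1, 2.1]
finger_gap: 0.732
t 8.97 tcp [ 0.6301 -0.008   0.1113] F [-0.1  0.1  2.1] M [0.12 0.04 0.02] gap 0.732 62.2 tooly deg 109.32 toolx [ 1.e-03 -1.e-04 -1.e+00] q6 -2.1
```

```bash
  python3 -m jog '{"linear":[[-0.04,0,0],[-0.08,0,0],[-0.12,0,0],[-0.16,0,0],[-0.2,0,0],[-0.2,0,0],[-0.2,0,0]],"twist":[0,0,0,0,0,0,0],"claw":[0.4,0.34,0.28,0.22,0.16,0.16,0.16]}' 30; python3 plan.py
python3 - <<'E'
from ovp import *
s=snap("side","side9")
draw(s,(235,165,285,225),10,[],"o10")
E
```

```text
t: 9.55
tcp_pos: [0.632, -0.0092, 0.1152]
tool_rot: [-0.12, 0.695, 0.118, 0.699]
force: [0.4, -1.9, 7.8]
finger_gap: 0.584
t 9.55 tcp [ 0.632  -0.0092  0.1152] F [ 0.4 -1.9  7.8] M [-0.32  0.01  0.03] gap 0.584 49.6 tooly deg 109.33 toolx [ 0.0057 -0.0024 -1.    ] q6 -2.1
```

View pics/o10.png

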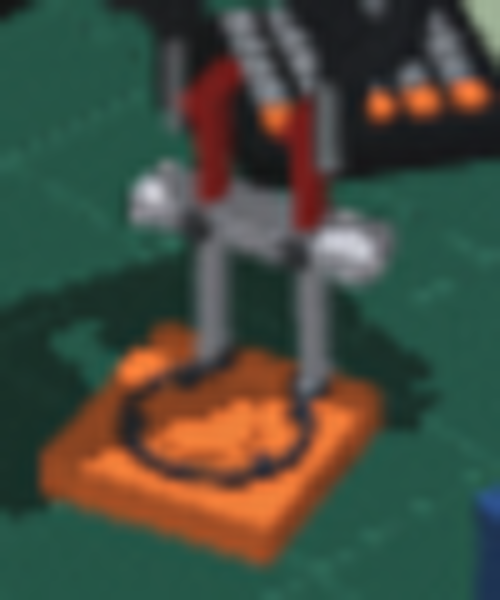

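```bash
  python3 -m jog '{"linear":[[-0.06,0,0],[-0.12,0,0],[-0.18,0,0],[-0.22,0,0],[-0.26,0,0],[-0.28,0,0],[-0.28,0,0],[-0.28,0,0]],"twist":[0,0,0,0,0,0,0,0],"claw":[0.1,0.04,-0.02,-0.08,-0.14,-0.2,-0.2,-0.2]}' 30; python3 plan.py
python3 - <<'E'
from ovp import *
s=snap("side","side10")
draw(s,(235,165,285,225),10,[],"o11")
E
```

```text
t: 10.27
tcp_pos: [0.6319, -0.0093, 0.1173]
tool_rot: [-0.12, 0.695, 0.118, 0.699]
force: [1.2, -2.8, 6.8]
finger_gap: 0.409
t 10.27 tcp [ 0.6319 -0.0093  0.1173] F [ 1.2 -2.8  6.8] M [-0.5  -0.25  0.03] gap 0.409 34.7 tooly deg 109.33 toolx [ 0.0055 -0.0023 -1.    ] q6 -2.1
```

View pics/o11.png

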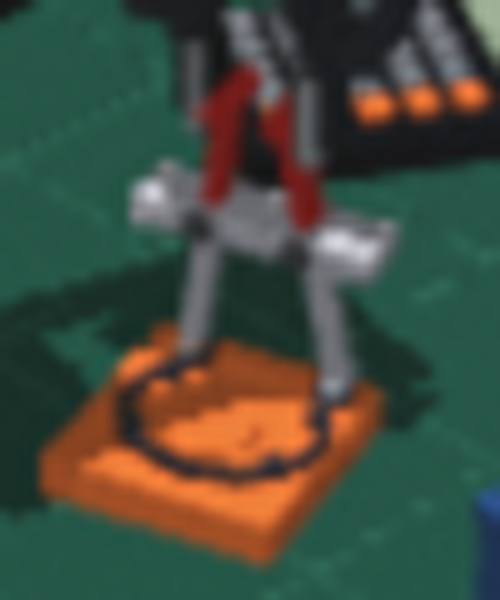

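```bash
  python3 -m jog '{"linear":[[0,0,0],[-0.1,0,0],[-0.2,0,0],[-0.4,0,0],[-0.7,0,0],[-1.1,0,0],[-1.6,0,0],[-2.1,0,0],[-2.6,0,0],[-2.6,0,0],[-2.6,0,0]],"twist":[0,0,0,0,0,0,0,0,0,0,0],"claw":[-0.3,-0.35,-0.35,-0.35,-0.35,-0.35,-0.35,-0.35,-0.35,-0.35,-0.35]}' 40; python3 plan.py
python3 - <<'E'
from ovp import *
s=snap("side","side11")
draw(s,(235,150,285,225),8,[],"o12")
E
```

```text
t: 11.23
tcp_pos: [0.63, -0.008, 0.1423]
tool_rot: [-0.119, 0.697, 0.119, 0.697]
force: [0.2, -1.0, -2.0]
finger_gap: 0.392
t 11.23 tcp [ 0.63   -0.008   0.1423] F [ 0.2 -1.  -2. ] M [ 0.01 -0.02  0.04] gap 0.392 33.3 tooly deg 109.32 toolx [ 1.2e-03 -2.0e-04 -1.0e+00] q6 -2.1
```

View pics/o12.png

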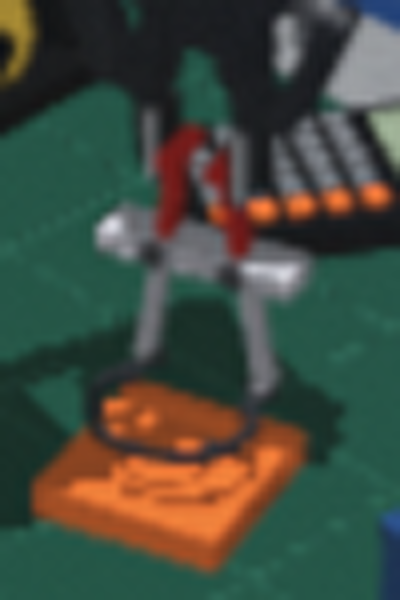

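```bash
cat >> ovp.py <<'E'
def spread(x,y,yawdeg,z,back=0,n=40):
    """ring round outline outer (r 33.5 grown ~4) around centre from pliers mid x,y"""
    yaw=np.radians(yawdeg);c,s_=np.cos(yaw),np.sin(yaw);R=np.array([[c,-s_],[s_,c]])
    a=np.linspace(0,np.pi,15); th=.22; P=[]
    for sg in(1,-1):
        # arm points: circle r .031 about origin, rotated about hinge (-.029,0) by sg*th
        q=np.c_[.031*np.cos(np.linspace(.65,np.pi,14)),sg*.031*np.sin(np.linspace(.65,np.pi,14))]
        q=np.vstack([[.036,.014*sg],q])
        rr=np.array([[np.cos(th),-sg*np.sin(th)],[sg*np.sin(th),np.cos(th)]])
        P.append((q-[-.029,0])@rr.T+[-.029,0])
    q=np.vstack(P)-[.034,0]
    zz=z-back*(-q[:,0])/.063
    return np.c_[q@R.T+[x,y],zz]
E
python3 - <<'E'
from ovp import *
s=load("side11");p=[.63,-.008,.1423];zt=p[2]-.0943
print(spread(0,0,0,0)[[0,15]])
draw(s,(240,175,285,220),13,[(plpts(p[0],p[1],zt+.062,19.3,.031),(0,255,0)),(spread(p[0],p[1],19.3,zt),(255,255,0)),(spread(p[0],p[1],19.3,zt,.008),(255,0,255))],"o13")
E
```

```text
[[-0.00262188  0.02784749  0.        ]
 [-0.00262188 -0.02784749  0.        ]]
```

View pics/o13.png

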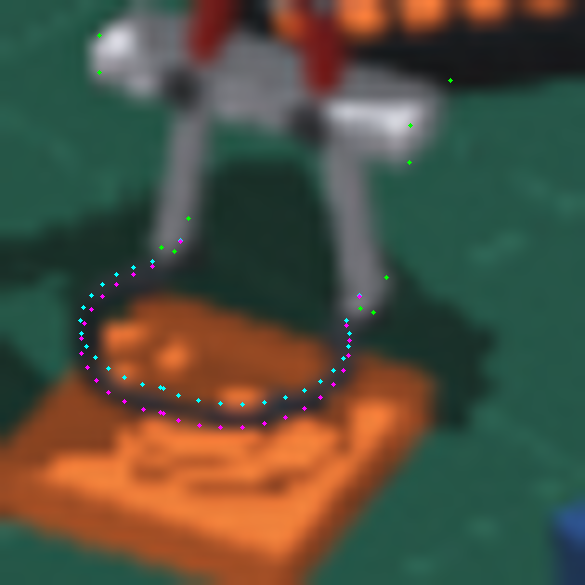

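```bash
python3 plan.py 0.5416 0.2920 0.19 138; 
```

```text
t 11.28 tcp [ 0.6297 -0.008   0.1419] F [ 0.7 -0.1 -2.6] M [-0.02 -0.04  0.01] gap 0.394 33.5 tooly deg 109.32 toolx [ 3.e-04 -1.e-04 -1.e+00] q6 -2.1
shift cm [-4.82 31.23  1.61]
world turn deg 28.68 twist about tool x (down) rad -0.5006
```

```bash
  python3 -m jog '{"linear":[[-0.8,0,0],[-1.8,0,0],[-2.8,0,0],[-3.8,0.3,0],[-4.5,1,0],[-4.8,2,0.1],[-4.8,3.5,0.2],[-4.8,5.5,0.3],[-4.8,7.5,0.4],[-4.8,9.5,0.5],[-4.8,11.5,0.6],[-4.8,13.5,0.7],[-4.8,15.5,0.8],[-4.8,17.5,0.9],[-4.8,19.5,1],[-4.8,21.5,1.1],[-4.8,23.5,1.2],[-4.8,25.5,1.3],[-4.8,27,1.4],[-4.8,28,1.5]],"twist":[0,0,0,0,-0.02,-0.04,-0.07,-0.1,-0.14,-0.18,-0.22,-0.26,-0.3,-0.34,-0.37,-0.4,-0.43,-0.46,-0.48,-0.5],"claw":[-0.35,-0.35,-0.35,-0.35,-0.35,-0.35,-0.35,-0.35,-0.35,-0.35,-0.35,-0.35,-0.35,-0.35,-0.35,-0.35,-0.35,-0.35,-0.35,-0.35]}' 40; python3 plan.py 0.5416 0.2920 0.19 138
python3 - <<'E'
from ovp import *
s=load("side0")
a=np.linspace(0,2*np.pi,40)
C=lambda r,z:np.c_[.5188+r*np.cos(a),.2667+r*np.sin(a),np.full(40,z)]
draw(s,(165,155,220,200),14,[(C(.055,.054),(0,255,0)),(C(.0253,.0665),(0,0,255)),(C(.0238,.068),(255,0,255)),(C(.0225,.054),(255,255,0))],"o14")
E
```

```text
t: 12.95
tcp_pos: [0.5488, 0.2639, 0.1891]
tool_rot: [-0.289, 0.646, 0.289, 0.645]
force: [-0.8, 0.2, -1.6]
finger_gap: 0.398
t 12.95 tcp [0.5488 0.2639 0.1891] F [-0.8  0.2 -1.6] M [-0.01 -0.06  0.01] gap 0.398 33.8 tooly deg 138.25 toolx [-2.3e-03  3.0e-04 -1.0e+00] q6 -2.15
shift cm [-0.09  2.41  1.61]
world turn deg -0.25 twist about tool x (down) rad 0.0043
```

View pics/o14.png

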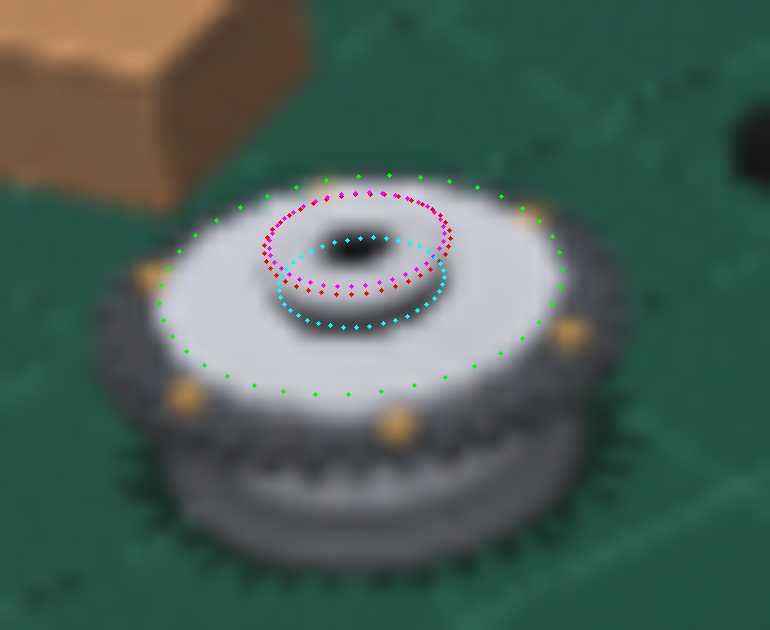

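```bash
  python3 -m jog '{"linear":[[0,0.8,0.5],[0,1.6,1],[0,2.1,1.4],[0,2.4,1.6],[0.4,2.4,1.6],[0.8,2.4,1.6],[0.8,2.4,1.6],[0.8,2.4,1.6]],"twist":[0,0.004,0.004,0.004,0.004,0.004,0.004,0.004],"claw":[-0.35,-0.35,-0.35,-0.35,-0.35,-0.35,-0.35,-0.35]}' 40; python3 plan.py 0.5416 0.2920 0.18 138
python3 - <<'E'
from ovp import *
from station import manip
p=manip.sense()["tcp_pos"];zt=p[2]-.0943
s=snap("side","side12")
b=(165,135,220,195)
draw(s,b,14,[],"o15")
draw(s,b,10,[(plpts(p[0],p[1],zt+.062,48,.031),(0,255,0)),(spread(p[0],p[1],48,zt),(255,255,0))],"o15b")
im=cv2.imread("pics/o15.png");cv2.imwrite("pics/o15.png",im[240:,:])
E
```

```text
t: 13.62
tcp_pos: [0.544, 0.2884, 0.181]
tool_rot: [-0.286, 0.647, 0.286, 0.646]
force: [0.3, 0.6, -2.9]
finger_gap: 0.396
t 13.62 tcp [0.544  0.2884 0.181 ] F [ 0.3  0.6 -2.9] M [ 0.02 -0.05 -0.02] gap 0.396 33.7 tooly deg 137.68 toolx [-1.3e-03 -6.0e-04 -1.0e+00] q6 -2.1
shift cm [0.1  0.42 0.11]
world turn deg 0.32 twist about tool x (down) rad -0.0055
```

View pics/o15.png

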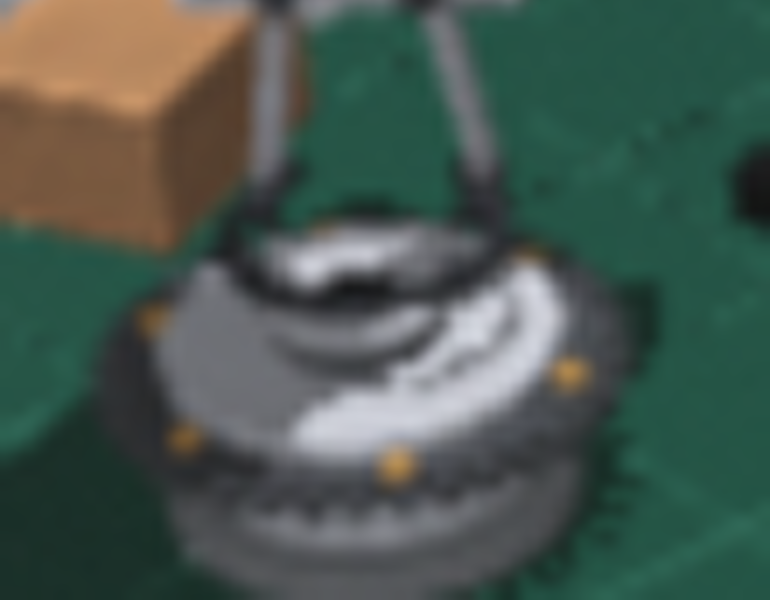

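View pics/o15b.png

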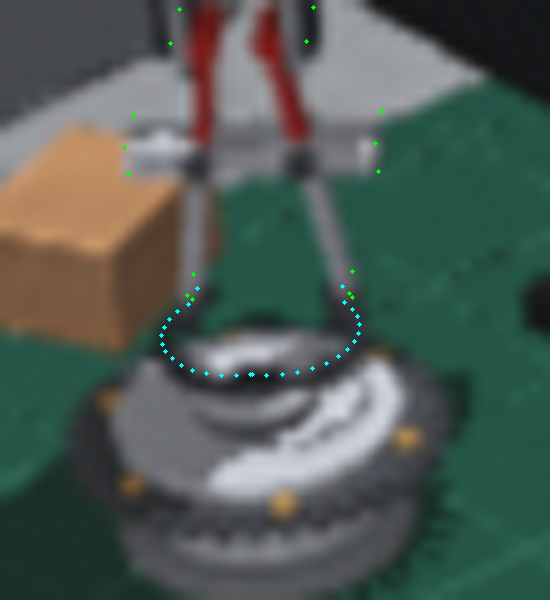

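```bash
python3 - <<'E'
from ovp import *
s=load("side12")
c=np.array([.544,.2884])-.034*np.array([np.cos(np.radians(47.7)),np.sin(np.radians(47.7))])
print("pred ring centre",c)
for h in((.5188,.2667),):
  print("hub",proj(s,[[*h,.0845],[*h,.068]]), "ring pred",proj(s,[[*c,.0845]]))
E
python3 plan.py 0.5416 0.2920 0.172 138
```

```text
pred ring centre [0.52111757 0.26325254]
hub [[189.57069902 167.91382721]
 [189.98483434 171.57817101]] ring pred [[190.6005037  168.04067534]]
t 13.67 tcp [0.5442 0.2885 0.1812] F [-0.4 -0.3 -2.3] M [0.01 0.03 0.01] gap 0.391 33.3 tooly deg 137.69 toolx [-7.e-04 -4.e-04 -1.e+00] q6 -2.1
shift cm [0.92 0.43 0.09]
world turn deg 0.31 twist about tool x (down) rad -0.0055
```

```bash
  python3 -m jog '{"linear":[[0,0.2,0.05],[0.1,0.43,0.09],[0.4,0.43,0.09],[0.7,0.43,0.09],[0.7,0.43,0.09],[0.7,0.43,0.09]],"twist":[-0.005,-0.005,-0.005,-0.005,-0.005,-0.005],"claw":[-0.35,-0.35,-0.35,-0.35,-0.35,-0.35]}' 40; python3 plan.py 0.5416 0.2920 0.172 138
python3 - <<'E'
from ovp import *
from station import manip
p=manip.sense()["tcp_pos"];zt=p[2]-.0943
s=snap("side","side13");t=snap("top","top13")
b=(170,150,210,185)
draw(s,b,20,[],"o16")
draw(t,(120,165,200,235),10,[],"o17")
c=p[:2]-.034*np.array([np.cos(np.radians(48)),np.sin(np.radians(48))]);print(c)
print(proj(s,[[.5188,.2667,zt-.0025],[*c,zt-.0025]]))
E
```

```text
t: 14.17
tcp_pos: [0.5413, 0.2926, 0.1742]
tool_rot: [-0.288, 0.646, 0.288, 0.646]
force: [-0.4, 0.1, -2.4]
finger_gap: 0.396
t 14.17 tcp [0.5413 0.2926 0.1742] F [-0.4  0.1 -2.4] M [ 0.05 -0.02  0.03] gap 0.396 33.7 tooly deg 138.03 toolx [-7.e-04 -3.e-04 -1.e+00] q6 -2.09
shift cm [ 0.22 -0.07 -0.03]
world turn deg -0.03 twist about tool x (down) rad 0.0005
[0.51851493 0.26738231]
[[189.74857735 169.4878706 ]
 [189.58267047 169.44587835]]
```

View pics/o16.png

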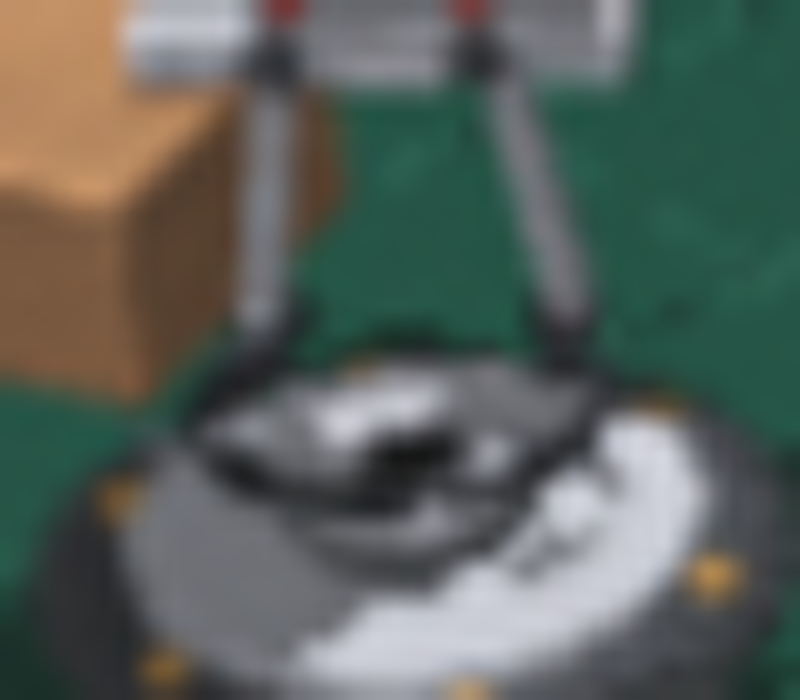

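View pics/o17.png

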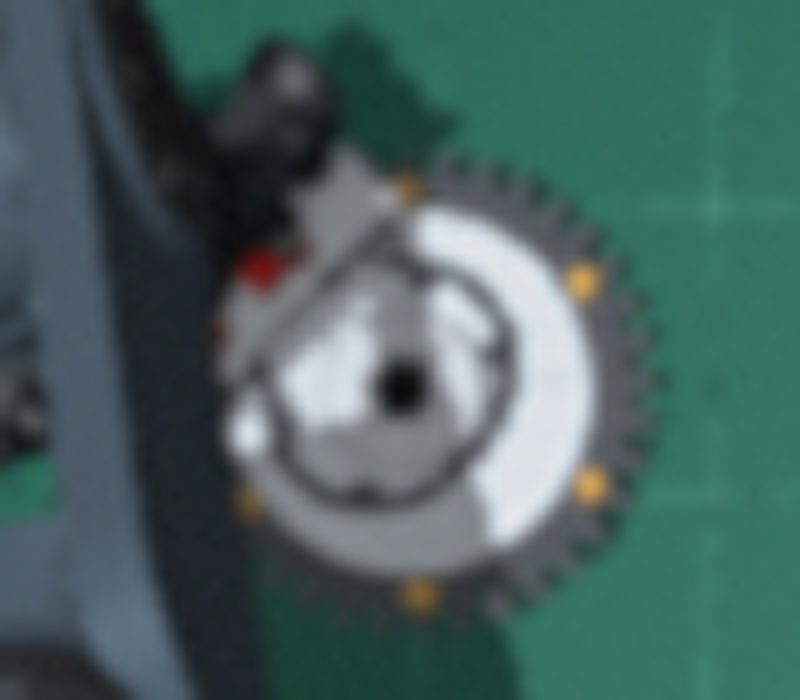

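```bash
python3 - <<'E'
from ovp import *
t=load("top13")
a=np.linspace(0,2*np.pi,60,endpoint=False)
C=lambda r,z,x=.5188,y=.2667:np.c_[x+r*np.cos(a),y+r*np.sin(a),np.full(60,z)]
draw(t,(136,180,181,223),17,[],"o18")
draw(t,(136,180,181,223),17,[(C(.0275,.080),(0,255,0)),(C(.0253,.0665),(0,0,255)),(C(.055,.054),(255,0,255)),(C(.0002,.068),(0,255,255))],"o19")
E
```

```text
(no output)
```

View pics/o18.png

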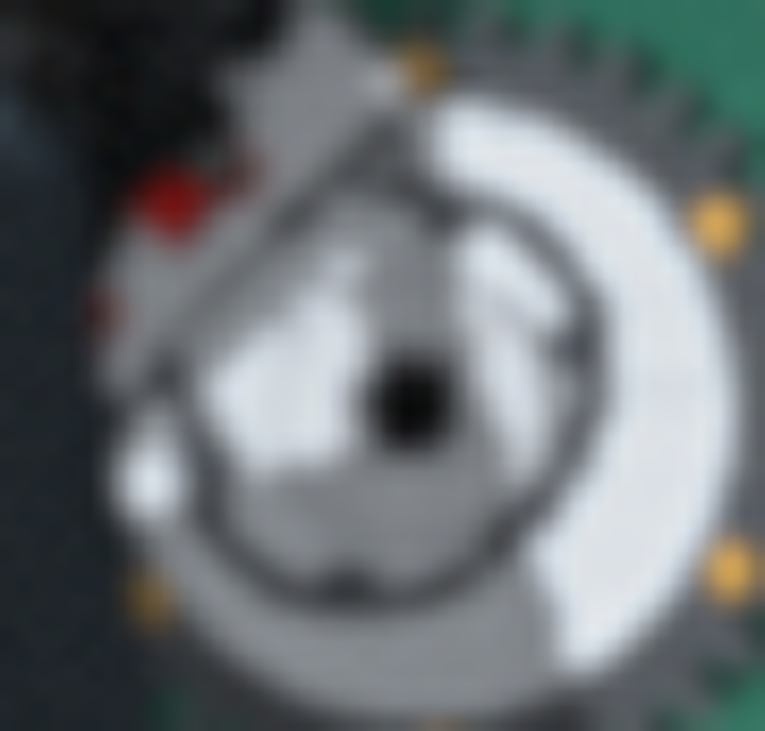

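View pics/o19.png

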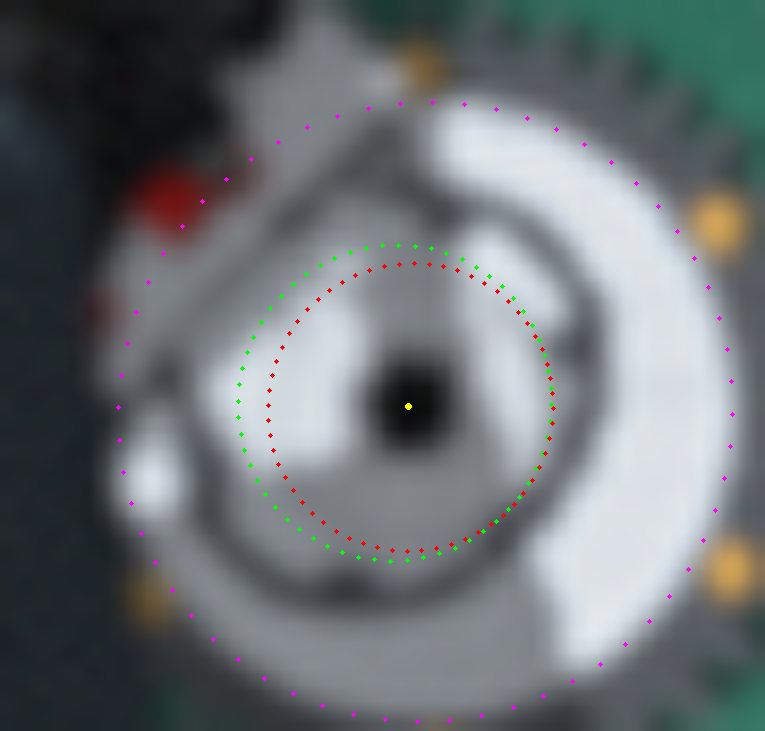

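```bash
  python3 -m jog '{"linear":[[0,-0.09,-0.01],[0.2,-0.09,-0.01],[0.4,-0.09,-0.01],[0.6,-0.09,-0.01],[0.6,-0.09,-0.01],[0.6,-0.09,-0.01]],"twist":[0,0,0,0,0,0],"claw":[-0.35,-0.35,-0.35,-0.35,-0.35,-0.35]}' 40; python3 plan.py 0.5419 0.2920 0.16 138
python3 - <<'E'
from ovp import *
t=snap("top","top14")
draw(t,(136,180,181,223),17,[],"o20")
a=np.linspace(0,2*np.pi,60,endpoint=False)
C=lambda r,z,x=.5188,y=.2667:np.c_[x+r*np.cos(a),y+r*np.sin(a),np.full(60,z)]
draw(t,(136,180,181,223),17,[(C(.0275,.074),(0,255,0)),(C(.0002,.068),(0,255,255))],"o20")
E
```

```text
t: 14.77
tcp_pos: [0.5419, 0.292, 0.1683]
tool_rot: [-0.288, 0.646, 0.288, 0.646]
force: [0.1, -0.5, -3.0]
finger_gap: 0.388
t 14.77 tcp [0.5419 0.292  0.1683] F [ 0.1 -0.5 -3. ] M [0.02 0.01 0.01] gap 0.388 33.0 tooly deg 138.02 toolx [-7.e-04 -2.e-04 -1.e+00] q6 -2.1
shift cm [ 0.83  0.   -0.  ]
world turn deg -0.02 twist about tool x (down) rad 0.0004
```

View pics/o20.png

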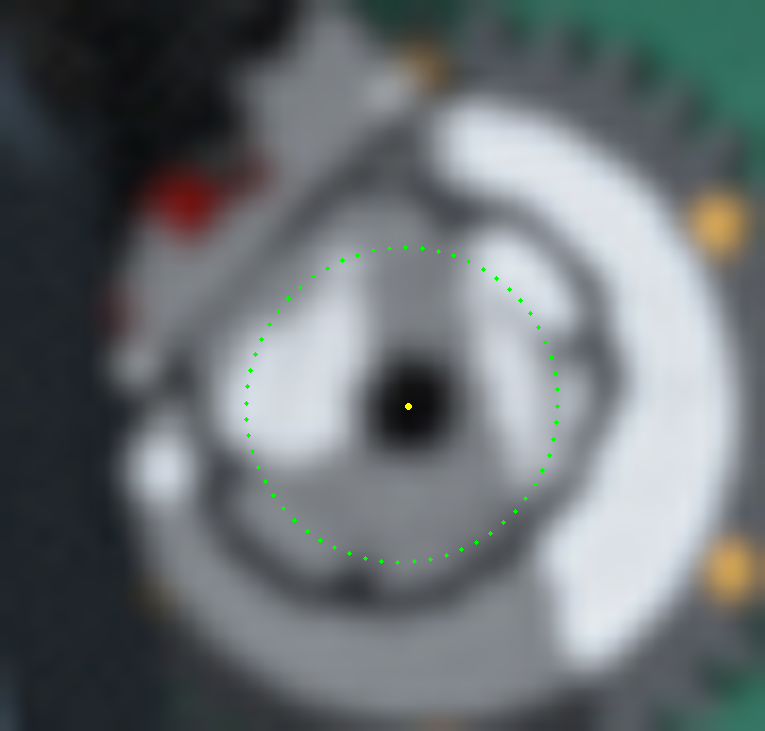

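```bash
  python3 -m jog '{"linear":[[0.15,0,0],[0.3,0,0],[0.45,0,0],[0.6,0,0],[0.6,0,0]],"twist":[0,0,0,0,0],"claw":[-0.35,-0.35,-0.35,-0.35,-0.35]}' 40; python3 plan.py 0.5419 0.2920 0.16 138
python3 - <<'E'
from ovp import *
t=snap("side","side15")
draw(t,(170,150,210,185),20,[],"o21")
E
```

```text
t: 15.23
tcp_pos: [0.5418, 0.292, 0.1622]
tool_rot: [-0.288, 0.646, 0.288, 0.646]
force: [-0.5, 0.5, -2.9]
finger_gap: 0.393
t 15.23 tcp [0.5418 0.292  0.1622] F [-0.5  0.5 -2.9] M [0.02 0.06 0.01] gap 0.393 33.4 tooly deg 138.03 toolx [-8.e-04 -3.e-04 -1.e+00] q6 -2.1
shift cm [ 0.22 -0.    0.01]
world turn deg -0.03 twist about tool x (down) rad 0.0005
```

View pics/o21.png

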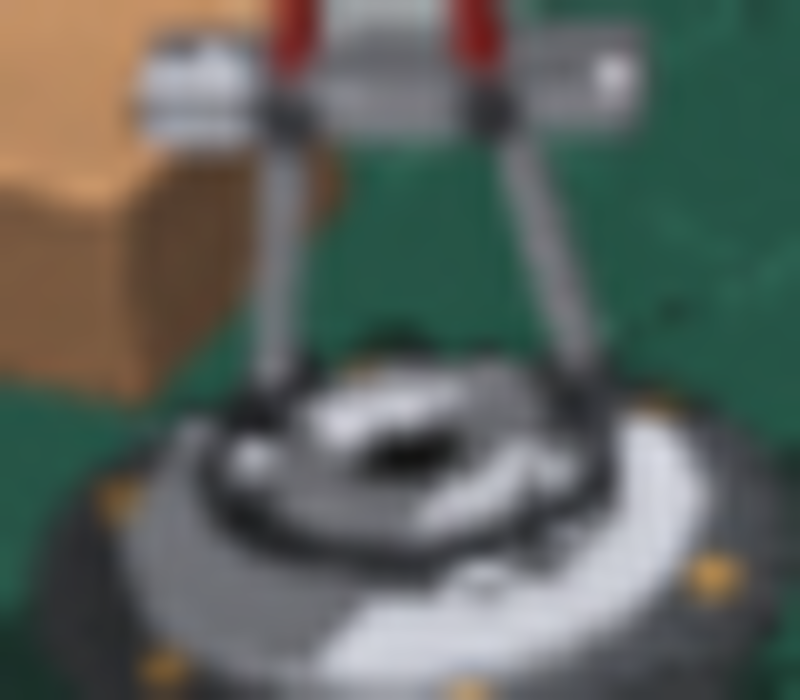

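```bash
  python3 -m jog '{"linear":[[0.15,0,0],[0.3,0,0],[0.45,0,0],[0.6,0,0],[0.6,0,0]],"twist":[0,0,0,0,0],"claw":[-0.35,-0.35,-0.35,-0.35,-0.35]}' 40; python3 plan.py
python3 -m jog '{"linear":[[0.1,0,0],[0.1,0,0],[0.1,0,0]],"twist":[0,0,0],"claw":[-0.35,-0.35,-0.35]}' 40; python3 plan.py
```

```text
t: 15.7
tcp_pos: [0.5418, 0.292, 0.1562]
tool_rot: [-0.288, 0.646, 0.288, 0.646]
force: [0.1, -0.5, -1.6]
finger_gap: 0.396
t 15.7 tcp [0.5418 0.292  0.1562] F [ 0.1 -0.5 -1.6] M [ 0.    0.02 -0.02] gap 0.396 33.7 tooly deg 138.03 toolx [-8.e-04 -3.e-04 -1.e+00] q6 -2.1
t: 15.95
tcp_pos: [0.5421, 0.292, 0.1556]
tool_rot: [-0.288, 0.646, 0.288, 0.646]
force: [-0.4, 0.0, -1.8]
finger_gap: 0.392
t 15.95 tcp [0.5421 0.292  0.1556] F [-0.4  0.  -1.8] M [ 0.04 -0.07  0.03] gap 0.392 33.3 tooly deg 138.03 toolx [-1.e-04 -0.e+00 -1.e+00] q6 -2.1
```

```bash
  python3 -m jog '{"linear":[[0.1,0,0],[0.1,0,0],[0.1,0,0]],"twist":[0,0,0],"claw":[-0.35,-0.35,-0.35]}' 40; python3 plan.py
python3 -m jog '{"linear":[[0.1,0,0],[0.1,0,0],[0.1,0,0]],"twist":[0,0,0],"claw":[-0.35,-0.35,-0.35]}' 40; python3 plan.py
python3 - <<'E'
from ovp import *
t=snap("side","side16")
draw(t,(170,150,210,185),20,[],"o22")
E
```

```text
t: 16.2
tcp_pos: [0.5421, 0.292, 0.1546]
tool_rot: [-0.288, 0.646, 0.288, 0.646]
force: [-0.1, -0.8, -2.3]
finger_gap: 0.396
t 16.2 tcp [0.5421 0.292  0.1546] F [-0.1 -0.8 -2.3] M [0.01 0.01 0.01] gap 0.396 33.7 tooly deg 138.03 toolx [-2.e-04 -0.e+00 -1.e+00] q6 -2.1
t: 16.45
tcp_pos: [0.5424, 0.2921, 0.154]
tool_rot: [-0.288, 0.646, 0.288, 0.646]
force: [0.0, -0.0, -0.4]
finger_gap: 0.394
t 16.45 tcp [0.5424 0.2921 0.154 ] F [ 0.  -0.  -0.4] M [0.06 0.08 0.02] gap 0.394 33.5 tooly deg 138.03 toolx [ 6.e-04  2.e-04 -1.e+00] q6 -2.1
```

View pics/o22.png

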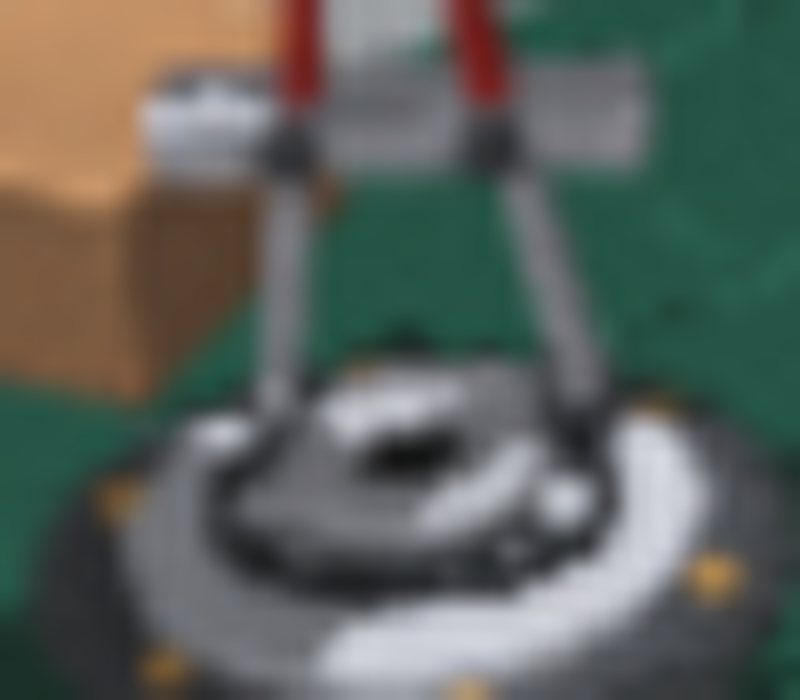

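```bash
  python3 -m jog '{"linear":[[0.1,0,0],[0.15,0,0],[0.19,0,0],[0.23,0,0],[0.27,0,0],[0.31,0,0],[0.36,0,0],[0.41,0,0],[0.46,0,0],[0.5,0,0],[0.5,0,0],[0.5,0,0]],"twist":[0,0,0,0,0,0,0,0,0,0,0,0],"claw":[-0.2,-0.14,-0.08,-0.02,0.04,0.1,0.17,0.24,0.31,0.38,0.38,0.38]}' 30; python3 plan.py
python3 - <<'E'
from ovp import *
t=snap("side","side17")
draw(t,(170,150,210,185),20,[],"o23")
E
```

```text
t: 17.5
tcp_pos: [0.5431, 0.2922, 0.1493]
tool_rot: [-0.288, 0.645, 0.288, 0.647]
force: [1.4, -0.8, 5.1]
finger_gap: 0.693
t 17.5 tcp [0.5431 0.2922 0.1493] F [ 1.4 -0.8  5.1] M [-0.02 -0.15 -0.02] gap 0.693 58.9 tooly deg 138.03 toolx [ 2.3e-03  4.0e-04 -1.0e+00] q6 -2.1
```

View pics/o23.png

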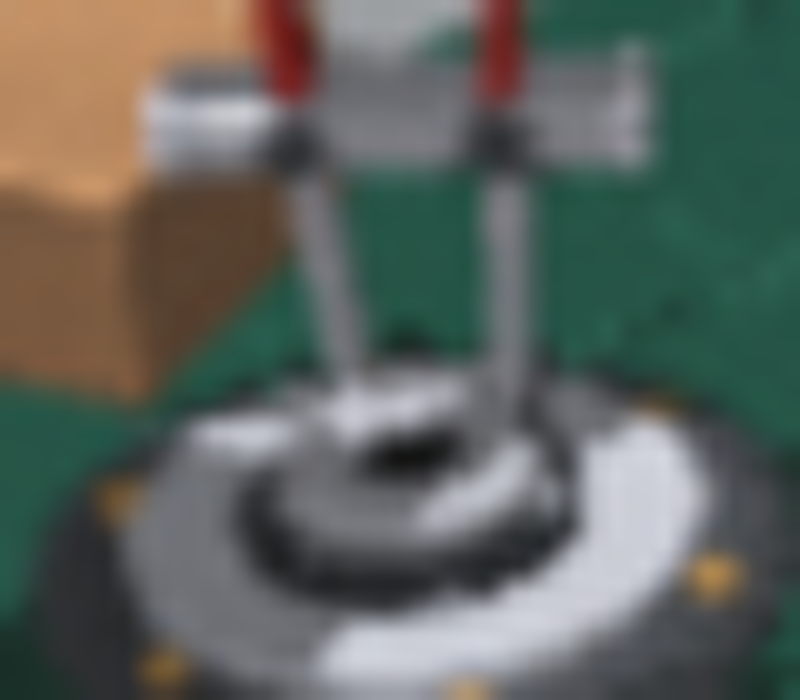

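```bash
  python3 -m jog '{"linear":[[0,0,0],[0,0,0],[0,0,0],[-0.1,0,0],[-0.2,0,0],[-0.3,0,0]],"twist":[0,0,0,0,0,0],"claw":[0.43,0.47,0.47,0.47,0.47,0.47]}' 30; python3 plan.py
python3 - <<'E'
from ovp import *
t=snap("side","side18")
draw(t,(170,150,210,185),20,[],"o24")
E
```

```text
t: 18.05
tcp_pos: [0.5413, 0.2919, 0.1509]
tool_rot: [-0.288, 0.647, 0.288, 0.645]
force: [0.3, -0.4, -2.0]
finger_gap: 0.736
t 18.05 tcp [0.5413 0.2919 0.1509] F [ 0.3 -0.4 -2. ] M [-0.02 -0.02  0.01] gap 0.736 62.5 tooly deg 138.02 toolx [-2.1e-03 -4.0e-04 -1.0e+00] q6 -2.1
```

View pics/o24.png

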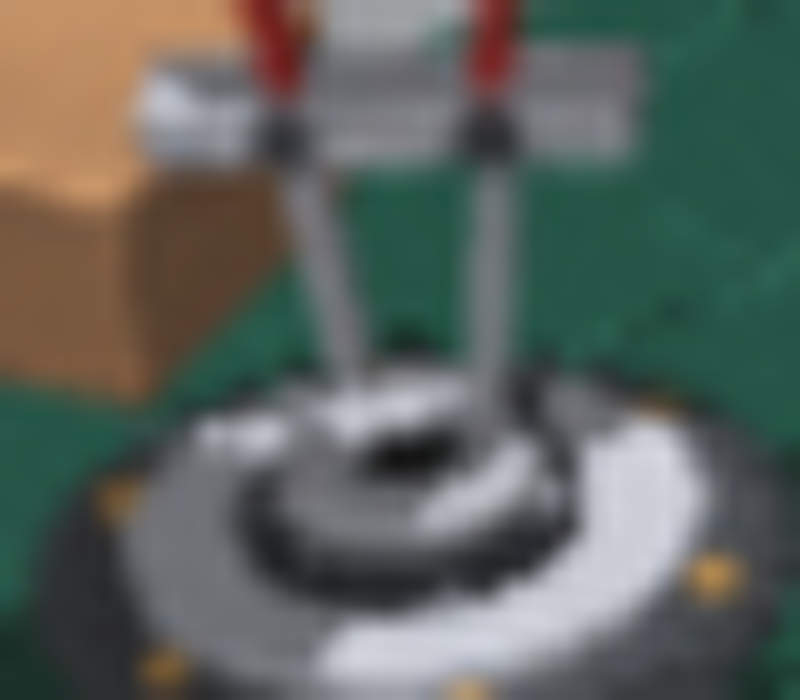

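```bash
  python3 -m jog '{"linear":[[-0.15,0,0],[-0.3,0,0],[-0.45,0,0],[-0.6,0,0],[-0.8,0,0],[-1,0,0],[-1,0,0]],"twist":[0,0,0,0,0,0,0],"claw":[0.47,0.47,0.47,0.47,0.47,0.47,0.47]}' 30; python3 plan.py
python3 - <<'E'
from ovp import *
t=snap("side","side19")
draw(t,(170,150,210,185),20,[],"o25")
t=snap("top","top19")
draw(t,(136,180,181,223),17,[],"o26")
E
```

```text
t: 18.68
tcp_pos: [0.5424, 0.2922, 0.1622]
tool_rot: [-0.288, 0.646, 0.288, 0.646]
force: [0.6, -0.8, -1.3]
finger_gap: 0.736
t 18.68 tcp [0.5424 0.2922 0.1622] F [ 0.6 -0.8 -1.3] M [ 0.03  0.01 -0.01] gap 0.736 62.6 tooly deg 138.03 toolx [ 1.1e-03  4.0e-04 -1.0e+00] q6 -2.1
```

View pics/o25.png

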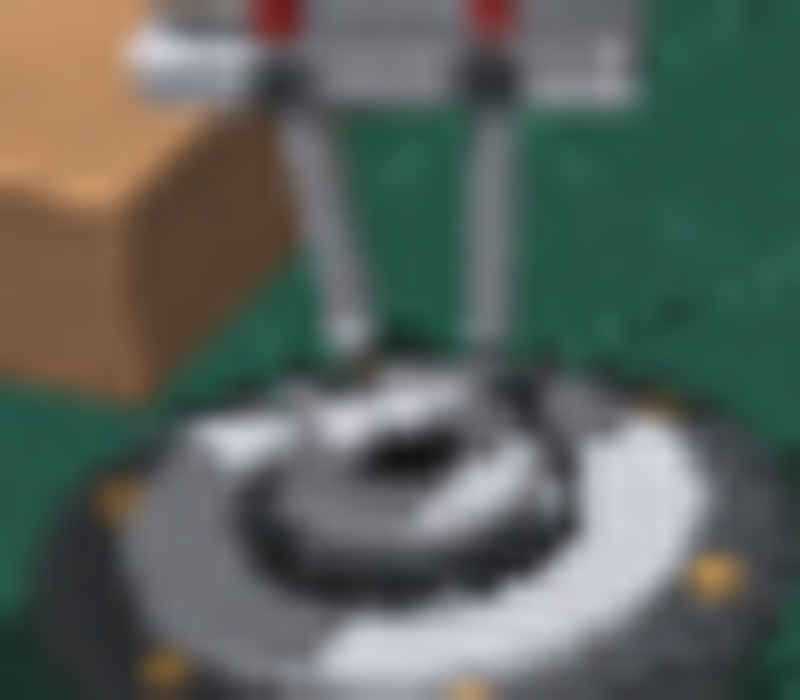

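View pics/o26.png

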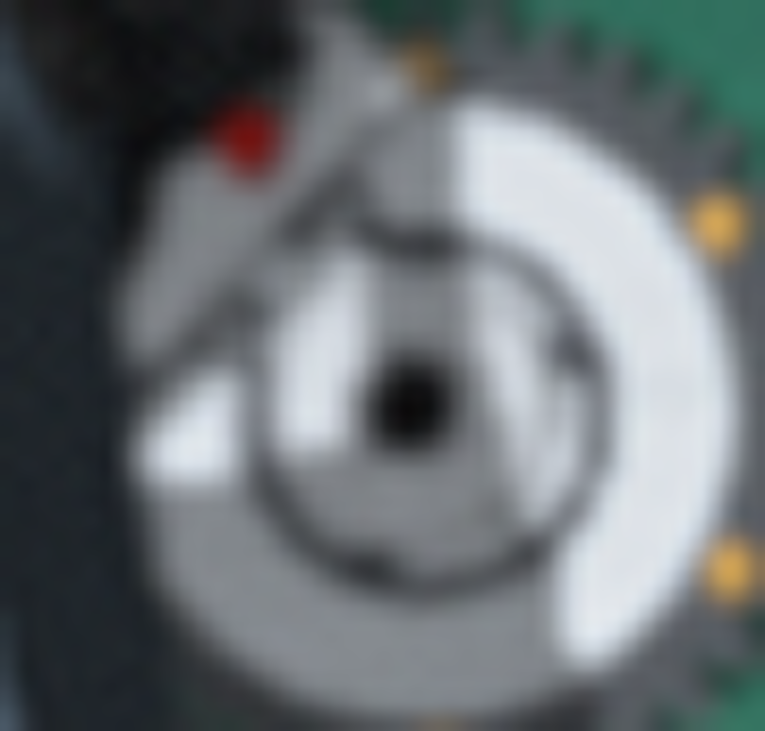

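```bash
python3 plan.py 0.5912 -0.228 0.212 87.15;  python3 -m jog '{"linear":[[-1,0,0],[-2.5,0,0],[-4,-0.5,0],[-5,-1.5,0],[-5,-3,-0.2],[-5,-5,-0.5],[-5,-7,-1],[-5,-9,-2],[-5,-11,-3],[-5,-13,-4],[-5,-15,-6],[-5,-17,-8],[-5,-19,-10],[-5,-21,-12],[-5,-23,-14],[-5,-25,-16],[-5,-27,-18],[-5,-29,-20],[-5,-31,-22],[-5,-33,-24]],"twist":[0,0,0,0.02,0.05,0.1,0.15,0.2,0.25,0.3,0.35,0.4,0.45,0.5,0.55,0.6,0.65,0.7,0.75,0.8],"claw":[0.47,0.47,0.47,0.47,0.47,0.47,0.47,0.47,0.47,0.47,0.47,0.47,0.47,0.47,0.47,0.47,0.47,0.47,0.47,0.47]}' 30; python3 plan.py 0.5912 -0.228 0.212 87.15
```

```text
t 18.78 tcp [0.5422 0.2921 0.1618] F [ 0.5 -0.7 -1. ] M [-0.04  0.05 -0.  ] gap 0.735 62.4 tooly deg 138.02 toolx [ 3.e-04  1.e-04 -1.e+00] q6 -2.1
shift cm [ -5.02 -38.43 -35.38]
world turn deg -50.87 twist about tool x (down) rad 0.8879
t: 20.45
tcp_pos: [0.6265, -0.1093, 0.2111]
tool_rot: [-0.012, 0.707, 0.012, 0.707]
force: [0.4, -0.1, -1.7]
finger_gap: 0.736
t 20.45 tcp [ 0.6265 -0.1093  0.2111] F [ 0.4 -0.1 -1.7] M [ 0.04 -0.01 -0.03] gap 0.736 62.5 tooly deg 91.96 toolx [-9.e-04  1.e-04 -1.e+00] q6 -1.95
shift cm [ -0.08 -11.74  -3.93]
world turn deg -4.81 twist about tool x (down) rad 0.084
```

```bash
python3 -m jog '{"linear":[[0,-2,-0.8],[0,-4,-1.5],[0,-6,-2.2],[0,-8,-2.9],[0,-9.5,-3.4],[0,-10.5,-3.7],[0,-11.3,-3.8],[0,-11.5,-3.85],[0,-11.5,-3.85],[0,-11.5,-3.85]],"twist":[0.02,0.04,0.06,0.084,0.084,0.084,0.084,0.084,0.084,0.084],"claw":[0.47,0.47,0.47,0.47,0.47,0.47,0.47,0.47,0.47,0.47]}' 30; python3 plan.py 0.5912 -0.228 0.165 87.15
```

```text
t: 21.28
tcp_pos: [0.5931, -0.2227, 0.2115]
tool_rot: [0.016, 0.707, -0.016, 0.707]
force: [0.7, 0.6, -2.3]
finger_gap: 0.736
t 21.28 tcp [ 0.5931 -0.2227  0.2115] F [ 0.7  0.6 -2.3] M [ 0.01 -0.04  0.04] gap 0.736 62.6 tooly deg 87.41 toolx [-0.e+00  7.e-04 -1.e+00] q6 -2.06
shift cm [ 4.65 -0.54 -0.16]
world turn deg -0.26 twist about tool x (down) rad 0.0046
```

```bash
python3 -m jog '{"linear":[[0,-0.4,-0.1],[0.5,-0.54,-0.17],[1.5,-0.54,-0.17],[3,-0.54,-0.17],[4.2,-0.54,-0.17],[5.2,-0.54,-0.17],[5.2,-0.54,-0.17],[5.2,-0.54,-0.17]],"twist":[0.004,0.004,0.004,0.004,0.004,0.004,0.004,0.004],"claw":[0.47,0.47,0.47,0.47,0.47,0.47,0.47,0.47]}' 30; python3 plan.py 0.5912 -0.228 0.1588 87.15
python3 - <<'E'
from ovp import *
s=snap("side","side20")
draw(load("side5"),(280,180,316,235),11,[],"a");draw(s,(280,180,316,235),11,[],"b")
cv2.imwrite("pics/o27.png",np.hstack([cv2.imread("pics/a.png"),cv2.imread("pics/b.png")])[:600])
E
```

```text
t: 21.95
tcp_pos: [0.5904, -0.2284, 0.1584]
tool_rot: [0.018, 0.708, -0.017, 0.706]
force: [0.7, 0.5, -1.8]
finger_gap: 0.736
t 21.95 tcp [ 0.5904 -0.2284  0.1584] F [ 0.7  0.5 -1.8] M [-0.01 -0.03 -0.03] gap 0.736 62.6 tooly deg 87.15 toolx [-0.0021  0.0013 -1.    ] q6 -2.07
shift cm [-0.04  0.04  0.08]
world turn deg -0.0 twist about tool x (down) rad 0.0001
```

View pics/o27.png

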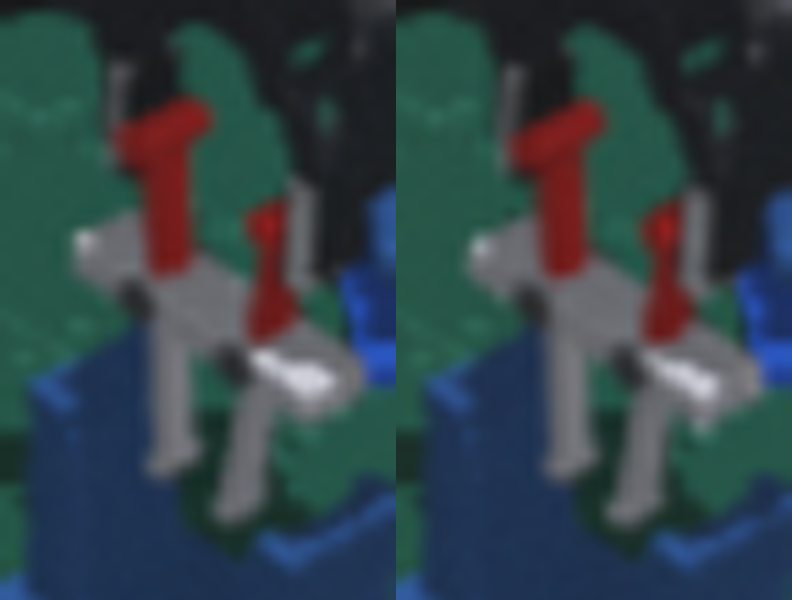

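```bash
python3 -m jog '{"linear":[[0.5,0,0],[1.2,0,0],[2,0,0],[2.8,0,0],[3.4,0,0],[3.8,0,0],[4.2,0,0],[4.4,0,0],[4.6,0,0],[4.6,0,0]],"twist":[0,0,0,0,0,0,0,0,0,0],"claw":[0.47,0.47,0.47,0.47,0.47,0.47,0.47,0.47,0.47,0.47]}' 30; python3 plan.py 0.5912 -0.228 0.11 87.15
python3 - <<'E'
from ovp import *
s=snap("side","side21")
draw(load("side4"),(280,180,316,240),10,[],"a");draw(s,(280,180,316,240),10,[],"b")
cv2.imwrite("pics/o28.png",np.hstack([cv2.imread("pics/a.png"),cv2.imread("pics/b.png")])[:600])
E
```

```text
t: 22.83
tcp_pos: [0.5908, -0.2287, 0.1133]
tool_rot: [0.018, 0.707, -0.018, 0.707]
force: [-0.6, -0.6, -2.7]
finger_gap: 0.736
t 22.83 tcp [ 0.5908 -0.2287  0.1133] F [-0.6 -0.6 -2.7] M [-0.01  0.    0.07] gap 0.736 62.6 tooly deg 87.15 toolx [-4.e-04  2.e-04 -1.e+00] q6 -2.07
shift cm [0.33 0.08 0.04]
world turn deg 0.0 twist about tool x (down) rad -0.0001
```

View pics/o28.png

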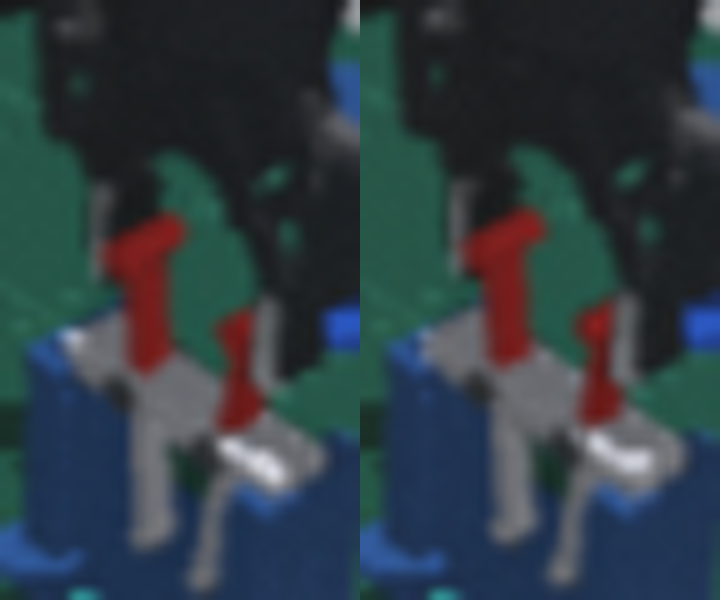

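Between the lips and aligned, about 2–3 mm above its seat. I'll lower it the rest of the way with a small centring shift.

```bash
python3 -m jog '{"linear":[[0,0.08,0.04],[0.1,0.08,0.04],[0.2,0.08,0.04],[0.3,0.08,0.04],[0.4,0.08,0.04],[0.4,0.08,0.04]],"twist":[0,0,0,0,0,0],"claw":[0.47,0.47,0.47,0.47,0.47,0.47]}' 30; python3 plan.py 0.5912 -0.228 0.11 87.15
```

```text
t: 23.38
tcp_pos: [0.5916, -0.2282, 0.1099]
tool_rot: [0.017, 0.707, -0.018, 0.707]
force: [-0.0, -0.5, 0.1]
finger_gap: 0.733
t 23.38 tcp [ 0.5916 -0.2282  0.1099] F [-0.  -0.5  0.1] M [ 0.06  0.02 -0.08] gap 0.733 62.3 tooly deg 87.15 toolx [ 6.e-04 -4.e-04 -1.e+00] q6 -2.07
shift cm [-0.01  0.02 -0.04]
world turn deg 0.0 twist about tool x (down) rad -0.0
```

```bash
python3 -m jog '{"linear":[[0.1,0,0],[0.15,0,0],[0.2,0,0],[0.2,0,0],[0.2,0,0],[0.2,0,0],[0.2,0,0],[0.2,0,0]],"twist":[0,0,0,0,0,0,0,0],"claw":[0.5,0.54,0.58,0.64,0.75,0.9,1,1]}' 30; python3 plan.py
python3 -m jog '{"linear":[[0,0,0],[-0.5,0,0],[-1.5,0,0],[-3,0,0],[-5,0,0],[-7,0,0],[-9,0,0],[-11,0,0],[-13,0,0],[-13,0,0],[-13,0,0]],"twist":[0,0,0,0,0,0,0,0,0,0,0],"claw":[1,1,1,1,1,1,1,1,1,1,1]}' 30
python3 - <<'E'
from ovp import *
s=snap("side","side22")
draw(load("side0"),(280,190,320,240),10,[],"a");draw(s,(280,190,320,240),10,[],"b")
cv2.imwrite("pics/o29.png",np.hstack([cv2.imread("pics/a.png"),cv2.imread("pics/b.png")]))
draw(s,(170,150,210,185),20,[],"o30")
E
```

```text
t: 24.05
tcp_pos: [0.5913, -0.228, 0.1075]
tool_rot: [0.018, 0.707, -0.018, 0.707]
force: [0.2, -1.1, 0.0]
finger_gap: 1.001
t 24.05 tcp [ 0.5913 -0.228   0.1075] F [ 0.2 -1.1  0. ] M [-0.04  0.04 -0.04] gap 1.001 85.1 tooly deg 87.15 toolx [-3.e-04  1.e-04 -1.e+00] q6 -2.07
t: 24.97
tcp_pos: [0.5921, -0.2285, 0.2397]
tool_rot: [0.017, 0.706, -0.018, 0.708]
force: [-0.6, -0.3, -0.5]
finger_gap: 0.998
```

View pics/o29.png

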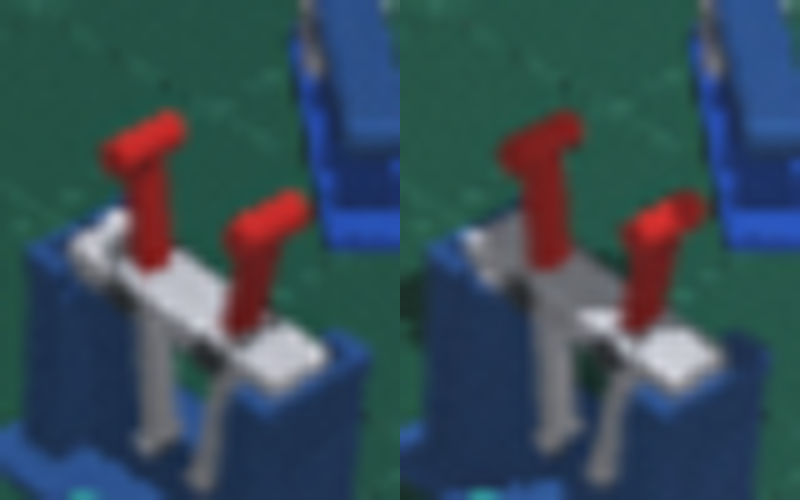

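View pics/o30.png

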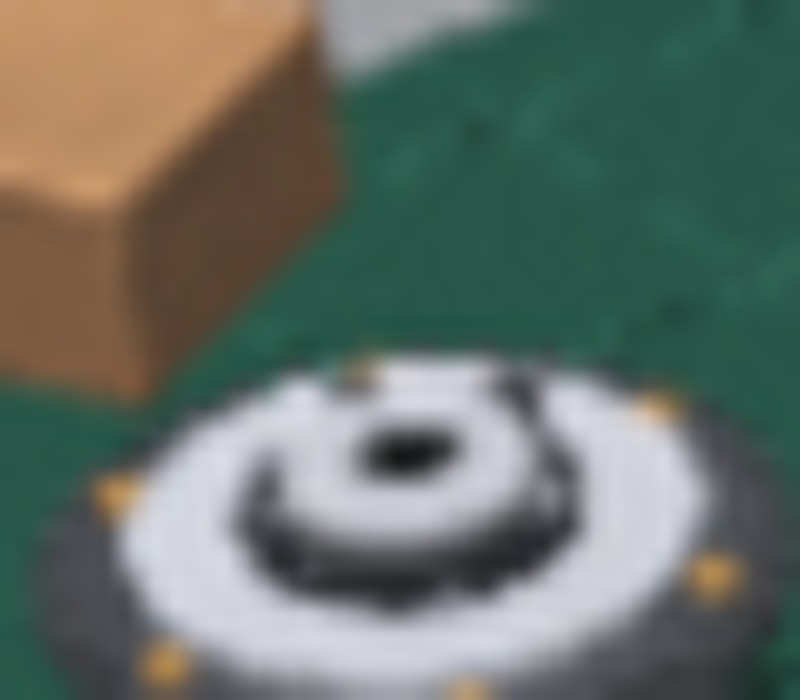

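```bash
python3 - <<'E'
from ovp import *
t=snap("top","top22");s=snap("side","side23")
# eyes bearing from top: draw relaxed ring flat at z=.059 around the hub
draw(t,(140,183,180,222),18,[],"o31")
for yaw in (48,):
    e=ringpts(.5188,.2667,yaw,.059); e[:,:2]+=0
    draw(s,(175,160,205,182),25,[(ringpts(.5188,.2667,yaw,.059),(0,255,0))],"o32")
E
```

```text
(no output)
```

View pics/o31.png

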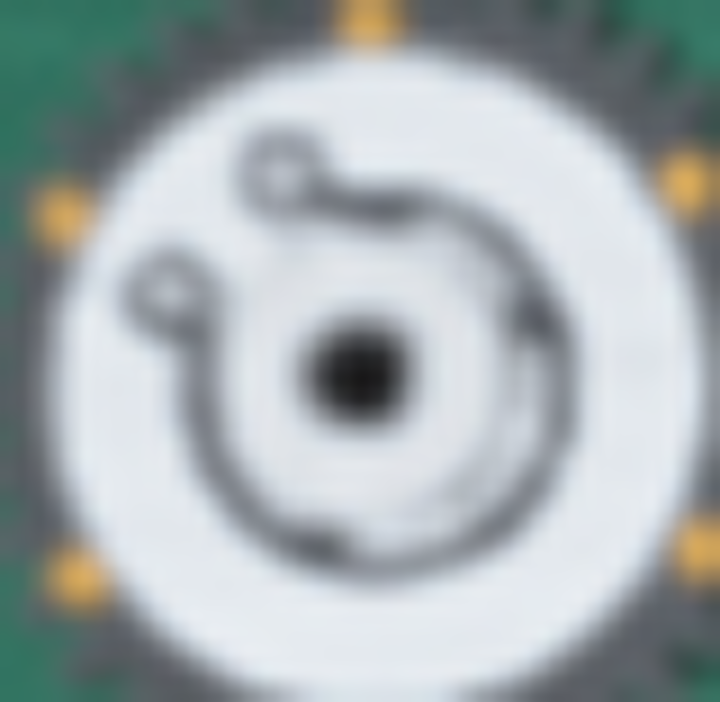

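View pics/o32.png

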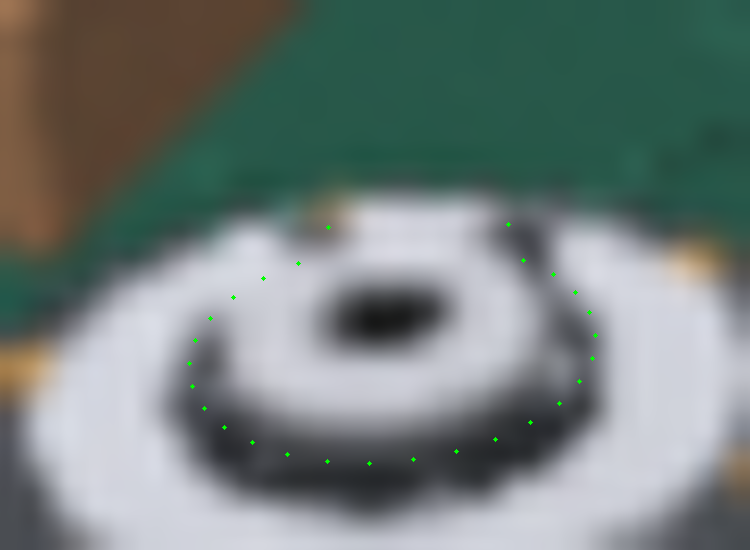

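```bash
python3 - <<'E'
from ovp import *
t=load("top22");cv2.imwrite("pics/top22.png",t["pixels"][:,:,::-1])
E
```

```text
(no output)
```

View pics/top22.png

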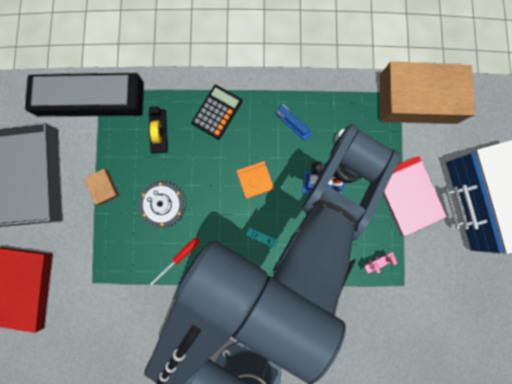

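Bystanders are where they were, the tray is empty (256,180), the ring is on the hub (162,204) and the arm is clear of everything.

```bash
python3 -c "
from station import manip
s=manip.sense();print(s['t'],s['force'],s['qd']);print(manip.sign_off())"
```

```text
25.1167 [-0.07168261 -0.51402117 -0.83652417] [ 0.00075256  0.0120021   0.00228341  0.00035409 -0.00093171  0.00020961]
the job is handed in; nothing more can be done
None
```

The snap ring is on the hub, contracted into the groove below the head. The red pliers are back upright in their blue stand. I handed the job in at 25.1 s; the sign-off gave no verdict.

**How it went:** I pinched the pliers by their rollers, put the pins into the ring's eyes in the tray and squeezed to the stop. I then carried the ring over the head, lowered it until I felt contact at collar height, and let it close while pressing down lightly. Only the pliers touched the ring. The highest force I read at the wrist was about 8 N.

**Last checks:**
- **Ring:** the top view shows it round the hub with both eyes on the collar. The side view fits it lying flat at collar height, but part of the ring's left arm is hidden behind the head there.
- **Pliers:** they look the same in the stand as in the first picture, to within a fraction of a pixel.
- **Other objects:** those in view of the top camera had not moved. The arm hid the bearing, the jar and one turquoise look-alike in that last picture.

**Disagreement:** the side camera read about 0.6 pixel (roughly 2 mm) lower than the top camera throughout. I therefore placed things by comparing them within the same picture.

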